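# Fetch the slide packet from behind the carton and the jar

## Task

I need the packet of microscope slides that lies at the back of the grey reagent tray. First clear the tall carton and the staining jar in front of it onto the black rubber mat, then lay the packet flat in the middle of the small aluminium riser, lengthwise along its top, and only then put the carton and the jar back, each on the very spot where it stood. Keep everything upright and leave the cassette, the dropper bottle and the loupe where they are.

Things in the scene. Friction and masses are not known exactly. Their poses are not given: they have to be found in the camera images.
- filter_carton: Tall upright white carton with a dark blue lower part, 61 x 60 mm, 120 mm high, about 0.15 kg, solid. Origin: centre of its underside; z up, sides along x and y. Stands in one of the two front places of the grey reagent tray, left or right.
- stain_jar: Staining jar: red square glass jar with a black lid, 62 x 62 mm, about 96 mm high (grip the straight body, below 85 mm), about 0.21 kg. Origin: centre of its underside; z up, sides along x and y. Stands in the other front place, 92 mm beside the carton (about 30 mm free between them; more room to grip either front to back, with the rear finger above the low packet).
- slide_pack: Slide packet: flat-lying whitish box with a teal marking, 30 mm along its x, 82 mm along its y, 30 mm high, about 0.17 kg. Origin: centre of its underside. Lies crosswise on the reagent tray about 10 mm behind the carton and the jar (on the side away from the robot); can only be gripped across its 30 mm width.
- reagent_tray: Grey shallow reagent tray, fixed, 136 mm along its x by 162 mm along its y; floor 4 mm above the worktop, rim 4 mm thick and 7 mm high. Origin: centre of its underside; its x points away from the robot, give or take 0.15 rad. The carton and the jar stand on its front half, 46 mm left and right of its middle.
- parking_mat: Black ribbed rubber mat, fixed, 200 mm along its x by 100 mm along its y, 3 mm thick: the side area, with room for the carton and the jar one behind the other along its x (which points away from the robot, give or take 0.2 rad). Origin: centre of its underside. The iron microtome on its left begins about y = 0.31 m and is up to 0.22 m high.
- riser: Small aluminium bench riser, fixed, empty at first: flat top 70 mm along its x by 110 mm along its y (its length), 110 mm above the worktop, on two side panels. Behind it the water bath (from x = 0.608 m) is 150 mm high. Origin: on the worktop under its centre. The packet goes in the middle, its y along riser y (either way round).
- spare_cassette: Bystander: small embedding cassette, 28 x 46 mm, 14 mm high, on the worktop just behind the reagent tray. Origin: centre of its underside. Leave it.
- drop_bottle: Bystander: white dropper bottle, 36 mm across, 98 mm high, standing on the worktop at the end of the rubber mat nearer the robot. Origin: centre of its underside. Leave it.
- eye_loupe: Bystander: black loupe standing on its skirt, 44 mm across, 40 mm high, on the worktop at the end of the rubber mat nearer the robot. Origin: centre of its underside. Leave it.

How it is judged (in metres and radians):
On the way, in this order (a step that is already met when the one before it is completed fails the run):
1. the carton and the jar both stand upright and released on the black mat (centres over it), the slide packet still in its place (within 25 mm) (x of filter_carton in the frame of parking_mat between -0.1 and 0.1 m and y of filter_carton in the frame of parking_mat between -0.05 and 0.05 m and z of each of filter_carton, stain_jar in the frame of parking_mat below 0.01 m and angle between each of filter_carton, stain_jar's own z axis and vertical below 0.1 rad and linear speed of each of filter_carton, stain_jar below 0.02 m/s and contact force between the fingers and filter_carton below 0.5 N and x of stain_jar in the frame of parking_mat between -0.1 and 0.1 m and y of stain_jar in the frame of parking_mat between -0.05 and 0.05 m and contact force between the fingers and stain_jar below 0.5 N and distance of slide_pack from where it was at the start of the episode below 0.025 m), for 0.2 s.
2. the slide packet lies released in the middle of the riser's top while the carton and the jar still stand on the mat (horizontal distance between slide_pack and riser below 0.015 m and z of slide_pack in the frame of riser between 0.104 and 0.118 m and angle between each of slide_pack, filter_carton, stain_jar's own z axis and vertical below 0.1 rad and angle between the y axis of slide_pack and the y axis of riser, either way round below 0.25 rad and linear speed of each of slide_pack, filter_carton, stain_jar below 0.02 m/s and contact force between the fingers and slide_pack below 0.5 N and x of filter_carton in the frame of parking_mat between -0.1 and 0.1 m and y of filter_carton in the frame of parking_mat between -0.05 and 0.05 m and z of each of filter_carton, stain_jar in the frame of parking_mat below 0.01 m and contact force between the fingers and filter_carton below 0.5 N and x of stain_jar in the frame of parking_mat between -0.1 and 0.1 m and y of stain_jar in the frame of parking_mat between -0.05 and 0.05 m and contact force between the fingers and stain_jar below 0.5 N), for 0.2 s.
At the end, for the whole second after the job is handed in: The slide packet lies flat on the riser, within 15 mm of its middle and 0.25 rad of its length; the carton and the jar stand upright, each within 15 mm of where it stood at the start; cassette, bottle and loupe are within 25 mm of where they were; all is released and at rest (horizontal distance between slide_pack and riser below 0.015 m and z of slide_pack in the frame of riser between 0.104 and 0.118 m and angle between each of slide_pack, filter_carton, stain_jar's own z axis and vertical below 0.1 rad and angle between the y axis of slide_pack and the y axis of riser, either way round below 0.25 rad and linear speed of each of slide_pack, filter_carton, stain_jar below 0.02 m/s and contact force between the fingers and slide_pack below 0.5 N and distance of each of filter_carton, stain_jar from where it was at the start of the episode below 0.015 m and contact force between the fingers and filter_carton below 0.5 N and contact force between the fingers and stain_jar below 0.5 N and distance of each of spare_cassette, drop_bottle, eye_loupe from where it was at the start of the episode below 0.025 m); the robot touches nothing.
It fails at once if the carton, the jar or the slide packet is tipped by more than 0.6 rad (angle between any of filter_carton, stain_jar, slide_pack's own z axis and vertical above 0.6 rad).
It fails at once if the cassette, the dropper bottle or the loupe is moved by more than 25 mm (distance of any of spare_cassette, drop_bottle, eye_loupe from where it was at the start of the episode above 0.025 m).
It also fails if it takes over 136 s, if anything falls off the work surface, if the arm or the gripper's body presses on something with over 40 N, if the wrist force passes 120 N, or if a joint passes its speed limit or range.

## Robot

A 6-joint arm with a two-finger parallel gripper is mounted at the origin on the work surface; the furniture and walls round the work are solid. World frame = base frame: x ahead of the robot, y to its left, z up, the work surface at z = 0. Lengths are in m, angles in degrees, forces in N, time in s.
With the tool pointing down it reaches from about 0.275 to 0.975 m from the base axis. Payload 8.4 kg.
Tool frame: the origin (TCP) lies at the very end of the fingers, on their centre line; the grasp point (between the pads) lies 19 mm behind it; z points along the fingers, y is the line along which they close (so a half turn about z gives the same grasp; the last joint's range is limited). The gripper opens to 92 mm and grips with 3 to 60 N. Pads are 20 mm wide; open, the fingers measure 128 mm over their backs; the gripper's body (75 mm by 189 mm) begins 69 mm behind the grasp point.
Start: joints at [-68.148, 20.225, 93.587, -0, 66.188, -0.138], TCP at [0.234, -0.58, 0.215] pointing down, gripper open.
Joint ranges: [-150.9, 150.9], [-52.94, 120.26], [3.33, 152.33], [-74.26, 254.26], [0, 154.13], [-172.89, 172.89]. Speed limits (degrees/s): [127.2, 127.2, 159.86, 180, 180, 180].

## Interface

Orientations are given as a 3x3 rotation matrix whose columns are the frame's x, y, z axes.
In Python, from cell import sense, capture, camera_model, sign_off, find_in, regions_of gives the robot as it stands.
- The arm moves only by the tool arm_command, never from a script. Its argument "increments" is a list of rows, each a list of 7 numbers: the shift along the tool's x, y, z in m, then the turn, a rotation vector about the tool's x, y, z in degrees, then the finger opening in m, from 0 to 0.0919. In form: [[x, y, z, wx, wy, wz, grip], ...]. A call has 1 to 12 rows; each row shifts and turns the commanded pose from where the row before left it, along the tool's axes as they then stand; what a row does not reach is not made up. A row lasts 1/10 s, in which the tool goes at most 50 mm and 8.59 degrees, less where a joint would pass 70% of its speed; a pose out of reach is approached as far as the arm can. A call is refused whole if a number of a shift passes 0.05 or a number of a turn 8.59, either way. A call with a gripper value outside its range is refused whole. The fingers move at their own pace and stop on an object; the grip force is fixed at half the most. Time passes only in rows, so rows that do not move let the fingers close. It gives the time, the measured TCP pose, the force, the opening and the grip force at its end, in the units of the state.
- sense(): the state, without advancing time (a new reading comes with each control period).
- capture(name): name is "side" or "top"; returns the picture (384x512x3 uint8, red, green, blue); there is no depth.
- camera_model(name): a dict with "intrinsics" (3x3 intrinsics, pixels), "D" ([k1, k2, p1, p2, k3] as OpenCV has them; the pictures are not rectified), "cam_to_world" (4x4, takes a point from camera to world coordinates). Camera axes: x right, y up, looking along -z (the intrinsics and any distortion apply to the point x, -y, -z); pixel columns grow to the right and rows downward; lengths in m; the calibration is good to about 2 mm. A picture is of the moment at which its call begins. camera_model takes no time and is no camera call.
- sign_off(): hands the job in; it is judged then, once.
Trained networks look in the newest picture that a camera, given by its name, has taken for a name from the list of things; names that differ only in an ending like _2 or _b are one class to them, and where a whole thing is asked for, a point or a joint stands for the part that bears it (a point fixed in the world has none). Each returns a list of dicts, best first, with "score" (0 to 1); they miss things now and then, are a little off and sometimes report something else, mostly with a low value. They report only what shows in the picture. A call takes as long as a camera call.
- find_in(camera, query): "centre" ([x, y, z] in m, in world coordinates, good to about 4 mm: the middle of the surface that is visible of it).
- regions_of(camera, query): "pixels" (384x512 bool, what is visible of it).
The state is a dict: "time_s": time; "qpos": joint angles; "qd": joint speeds; "effort": joint torques, N m; "ee_pos": TCP position; "tool_rot": TCP orientation; "ft_force": force on the tool from outside, world axes, zero at the start; "wrist_torque": the same for the moment, N m; "finger_gap": finger opening in m; "finger_force": force on a finger pad.
Only numpy, scipy, OpenCV 4.12 (cv2) and the standard library are available. Lean on these libraries where they do the work, as an engineer would, in place of code of your own. Each camera call takes 0.05 s, during which the arm holds its last target. There are 200 camera calls.

## Working session

There is one attempt and no reset: what is moved stays moved. The work goes in short steps, Python scripts to look and compute and a tool call to move; the robot and the scene stay as the last step left them, time stands still between calls to the robot, and variables do not carry over. Pictures are saved under pics/ and viewed, at most 16 in all, crops included, and the job is handed in when it is done.

Besides the shell and the picture viewer there is one more tool, called in YAML: its name, and indented under it one key for each argument. arm_command: Moves the arm, as the interface text tells. Its arguments: {"type":"object","properties":{"increments":{"type":"array"}},"required":["increments"]}

```bash
mkdir -p pics; ls; python3 - <<'E'
from cell import *
import cv2,numpy as np
np.set_printoptions(precision=4,suppress=True)
s=sense();print(s['time_s'],s['ee_pos'],s['tool_rot'],s['finger_gap'])
for c in('top','side'):
    im=capture(c);cv2.imwrite(f'pics/{c}0.png',im[:,:,::-1])
    m=camera_model(c);print(c,m)
    for n in 'filter_carton stain_jar slide_pack reagent_tray parking_mat riser spare_cassette drop_bottle eye_loupe'.split():
        print(n,[(np.round(d['centre'],4),round(d['score'],2)) for d in find_in(c,n)][:2])
        r=regions_of(c,n)
        if r: np.save(f'{c}_{n}.npy',r[0]['pixels'])
E
```

```text
pics
0.0 [ 0.2339 -0.5791  0.2139] [[ 0.9272  0.3745 -0.0005]
 [ 0.3745 -0.9272  0.0013]
 [ 0.     -0.0014 -1.    ]] 0.09175281914775665
top {'intrinsics': array([[374.0301,   0.    , 250.723 ],
       [  0.    , 374.0301, 195.5273],
       [  0.    ,   0.    ,   1.    ]]), 'D': array([-0.0848,  0.    ,  0.    ,  0.    ,  0.    ]), 'cam_to_world': array([[-0.0011,  0.9936, -0.1127,  0.3603],
       [-0.9996, -0.0042, -0.0273, -0.0905],
       [-0.0276,  0.1126,  0.9933,  1.0087],
       [ 0.    ,  0.    ,  0.    ,  1.    ]])}
filter_carton []
stain_jar [(array([ 0.5485, -0.4006,  0.0321]), 0.74), (array([ 0.4806, -0.4288,  0.093 ]), 0.73)]
slide_pack [(array([ 0.5468, -0.399 ,  0.0313]), 0.58), (array([0.3514, 0.2022, 0.0499]), 0.55)]
reagent_tray [(array([ 0.5493, -0.3782,  0.0079]), 0.82)]
parking_mat [(array([ 0.4787,  0.184 , -0.0007]), 0.66)]
riser [(array([ 0.5526, -0.117 ,  0.1112]), 0.59), (array([0.4791, 0.1798, 0.0016]), 0.52)]
spare_cassette [(array([ 0.6152, -0.4576,  0.0122]), 0.73)]
drop_bottle [(array([ 0.5497, -0.4024,  0.0339]), 0.52), (array([0.3511, 0.2012, 0.0516]
[... 341 characters left out ...]
2515,  0.1794,  0.1482],
       [-0.0054,  0.567 ,  0.8237,  1.1154],
       [ 0.    ,  0.    ,  0.    ,  1.    ]])}
filter_carton [(array([ 0.5174, -0.3348,  0.0961]), 0.84), (array([0.3604, 0.207 , 0.0496]), 0.63)]
stain_jar [(array([ 0.495 , -0.4268,  0.0921]), 0.85)]
slide_pack [(array([ 0.5536, -0.3985,  0.0373]), 0.66)]
reagent_tray [(array([ 0.5573, -0.4103,  0.0002]), 0.57)]
parking_mat [(array([0.453 , 0.1787, 0.0029]), 0.71)]
riser [(array([ 0.5516, -0.1176,  0.1104]), 0.74)]
spare_cassette [(array([ 0.6222, -0.4574,  0.0082]), 0.67), (array([ 0.5533, -0.4005,  0.0343]), 0.52)]
drop_bottle [(array([0.3621, 0.2072, 0.0526]), 0.56)]
eye_loupe [(array([0.3632, 0.151 , 0.0351]), 0.76)]
```

View pics/top0.png

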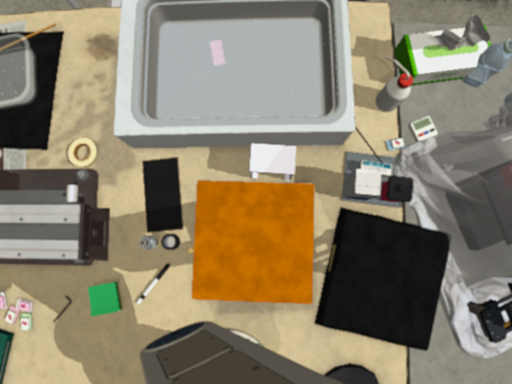

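View pics/side0.png

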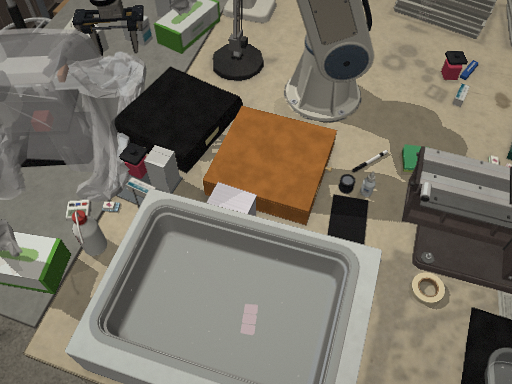

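The top view shows the tray at about (375,178), with the white carton at (374,180) and the jar's black lid at (400,188). The mat is at (163,195), the riser at (273,160), and the brown and black boxes are in front. I'll crop in for detail.

```bash
python3 - <<'E'
import cv2,numpy as np
t=cv2.imread('pics/top0.png');s=cv2.imread('pics/side0.png')
a=cv2.resize(t[130:230,325:425],(400,400),interpolation=3)
b=cv2.resize(t[130:260,130:230],None,fx=3,fy=3,interpolation=3)
c=cv2.resize(s[130:230,60:160],(400,400),interpolation=3)
d=cv2.resize(t[130:200,240:310],(300,300),interpolation=3)
im=np.zeros((600,800,3),np.uint8)
im[:400,:400]=a;im[:390,400:700]=b
cv2.imwrite('pics/c1.png',im)
im=np.zeros((400,700,3),np.uint8);im[:,:400]=c;im[:300,400:]=d
cv2.imwrite('pics/c2.png',im)
E
```

```text
(no output)
```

View pics/c1.png

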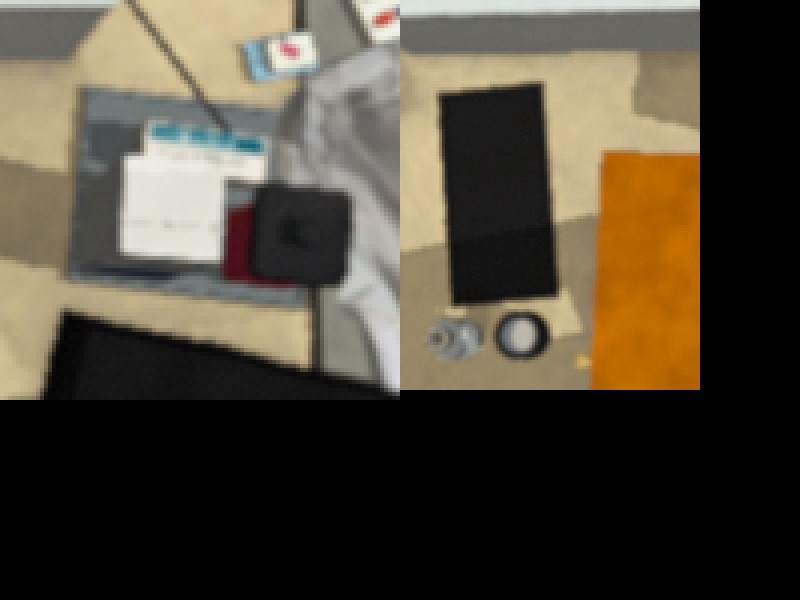

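View pics/c2.png

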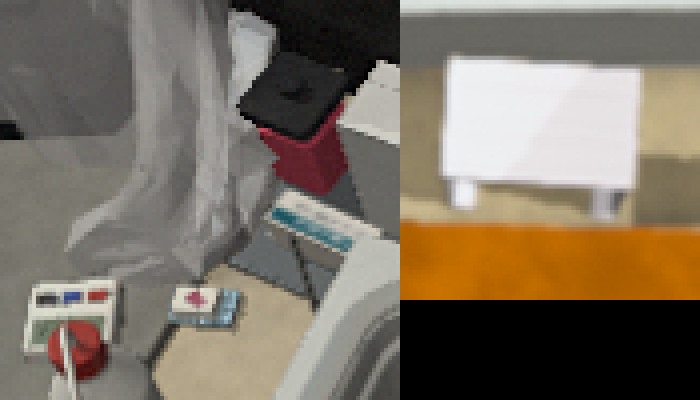

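The crops give sharp corners for the tray, carton top, jar lid, packet, mat and riser. The pixels are in the script below. I'll turn them into poses and box heights.

```bash
cat > h.py <<'E'
from cell import *
import cv2,numpy as np
np.set_printoptions(precision=4,suppress=True)
F=np.diag([1,-1,-1.])
def ray(c,px):
    m=camera_model(c);T=m['cam_to_world']
    p=cv2.undistortPoints(np.array(px,float).reshape(-1,1,2),m['intrinsics'],m['D'])[:,0]
    d=np.c_[p,np.ones(len(p))]@F@T[:3,:3].T
    return T[:3,3],d
def atz(c,px,z):
    o,d=ray(c,px);return o+d*((z-o[2])/d[:,2])[:,None]
def tri(pt,ps):
    o1,d1=ray('top',pt);o2,d2=ray('side',ps);out=[]
    for a,b in zip(d1,d2):
        t=np.linalg.lstsq(np.c_[a,-b],o2-o1,rcond=None)[0]
        p,q=o1+a*t[0],o2+b*t[1];out.append([*((p+q)/2),np.linalg.norm(p-q)])
    return np.array(out)
def rect(P):
    P=np.array(P,np.float32)[:,:2];(c,wh,a)=cv2.minAreaRect(P*1000);return np.array(c)/1000,np.array(wh)/1000,a
def axes(s=None):
    s=s or sense();return s['time_s'],s['ee_pos'],np.degrees(np.arctan2(s['tool_rot'][1,0],s['tool_rot'][0,0])),s['finger_gap'],s['finger_force'],s['ft_force']
E
python3 - <<'E'
from h import *
def q(l,o,s,x0=0): return (np.array(l,float)-[x0,0])/s+o-0.0
A=lambda l:q(l,[325,130],4); B=lambda l:q(l,[130,130],3,400); D=lambda l:q(l,[240,130],300/70,400)
for n,p,z in [('carton',A([(121,155),(222,153),(224,258),(119,258)]),.124),('jarlid',A([(256,187),(348,190),(350,285),(252,283)]),.098),
 ('tray3',A([(80,88),(67,278),(308,305)]),.007),('packL',A([(146,120),(268,135)]),.034),('mat',B([(438,92),(543,83),(559,295),(452,304)]),.003),('riser',D([(445,57),(640,70),(636,187),(443,178)]),.11)]:
    P=atz('top',p,z);print(n,P[:,:2].tolist(),P.mean(0),rect(P) if len(P)>2 else '')
    for e in (P[(i+1)%len(P)]-P[i] for i in range(len(P))): print('   len %.4f ang %.1f'%(np.hypot(*e[:2]),np.degrees(np.arctan2(e[1],e[0]))))
print('black',tri([(341,208),(449,234),(427,348),(317,323)],[(208,150),(117,115),(172,68),(242,98)]))
print('brown',tri([(197,180),(314,183),(312,302),(192,300)],[(309,218),(204,190),(232,108),(336,130)]))
for n in ['filter_carton','stain_jar','slide_pack']:
    import os
    for c in('top','side'):
        f=f'{c}_{n}.npy'
        if os.path.exists(f):
            v,u=np.nonzero(np.load(f));print(c,n,u.min(),u.max(),v.min(),v.max(),len(u))
print(axes())
E
```

```text
carton [[0.5242847544676479, -0.31716705085573293], [0.5253689148442595, -0.37841364979441766], [0.46183339249136607, -0.37691787482204364], [0.4620937422803797, -0.3138336129296422]] [ 0.4934 -0.3466  0.124 ] (array([ 0.4937, -0.3461]), array([0.0631, 0.0648]), 88.6513900756836)
   len 0.0613 ang -89.0
   len 0.0636 ang 178.7
   len 0.0631 ang 89.8
   len 0.0623 ang -3.1
jarlid [[0.5088669820053004, -0.4072058034604956], [0.5068716406660443, -0.4650336384564963], [0.4477956252723778, -0.4632663907160373], [0.44932492503509863, -0.40209817533423886]] [ 0.4782 -0.4344  0.098 ] (array([ 0.4782, -0.4336]), array([0.0612, 0.0597]), 88.28649139404297)
   len 0.0579 ang -92.0
   len 0.0591 ang 178.3
   len 0.0612 ang 88.6
   len 0.0598 ang -4.9
tray3 [[0.592521881023552, -0.3207143009828751], [0.4621708592154827, -0.30779960597647504], [0.4431404038221937, -0.47095436911018196]] [ 0.4993 -0.3665  0.007 ] (array([ 0.4818, -0.36  ]), array([0.2119, 0.1015]), 45.16417694091797)
   len 0.1310 ang 174.3
   len 0.1643 ang -96.7
   len 0.2119 ang 45.2
packL [[0.5644960794520082, -0.35778111261649
[... 804 characters left out ...]
ng 177.1
   len 0.1097 ang 87.0
   len 0.0706 ang -1.0
black [[ 0.4259 -0.2574  0.1094  0.0513]
 [ 0.3659 -0.5505  0.0902  0.009 ]
 [ 0.0781 -0.5056  0.0438  0.01  ]
 [ 0.1462 -0.2297  0.0463  0.0014]]
brown [[ 0.5112  0.079   0.0422  0.0035]
 [ 0.5028 -0.2257  0.0278  0.0107]
 [ 0.2039 -0.2287  0.0566  0.0244]
 [ 0.2054  0.0831  0.0644  0.0015]]
top filter_carton 345 381 169 200 1018
side filter_carton 144 179 145 192 1207
top stain_jar 381 412 176 202 732
side stain_jar 120 147 143 178 653
top slide_pack 358 391 160 176 333
side slide_pack 127 149 179 196 241
(1.9, array([ 0.234 , -0.5795,  0.2146]), np.float64(21.98939461217673), 0.091821548883585, 0.0, array([-0.0511, -0.7297,  0.8245]))
```

```bash
python3 - <<'E'
import cv2,numpy as np
s=cv2.imread('pics/side0.png')
cv2.imwrite('pics/c3.png',cv2.resize(s[60:210,105:255],(600,600),interpolation=2))
E
```

```text
(no output)
```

View pics/c3.png

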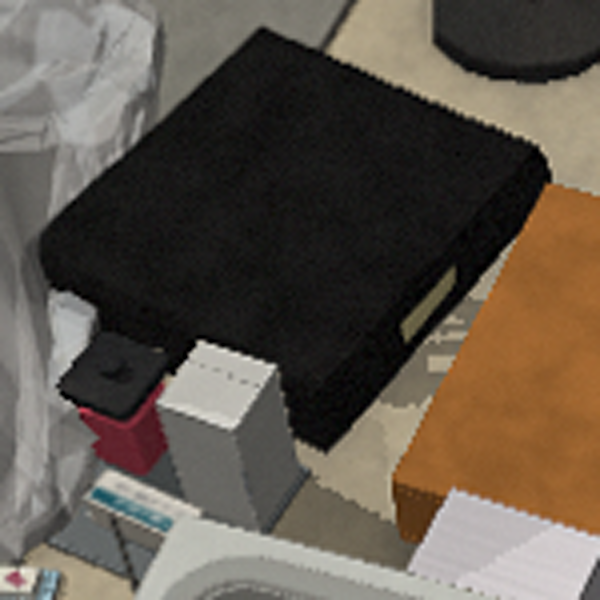

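The side crop shows carton top corners at (200,340), (278,362), (238,428) and (158,405). The lid is at (98,332) to (58,384), and the black box's near corner runs from (325,385) at the top to (325,450) at its foot.

```bash
python3 - <<'E'
from h import *
S=lambda l:(np.array(l,float))/4+[105,60]-.375
A=lambda l:np.array(l,float)/4+[325,130]-.375
c=[(200,340),(278,362),(238,428),(158,405)]; j=[(98,332),(166,356),(130,420),(58,384)]
for n,p,z in(('carton',c,.124),('jar',j,.098)):
    P=atz('side',S(p),z);print(n,P.mean(0),rect(P));
    for e in (P[(i+1)%4]-P[i] for i in range(4)): print('   len %.4f ang %.1f'%(np.hypot(*e[:2]),np.degrees(np.arctan2(e[1],e[0]))))
ct=[(119,258),(121,155),(222,153),(224,258)]
jt=[(252,283),(256,187),(348,190),(350,285)]
# side order: (200,340) = low x? match by atz
for n,s,t in(('c',c,ct),('j',j,jt)):
    for k in range(4):
        q=tri(A(np.roll(t,k,0)),S(s)); 
        if q[:,3].max()<.015: print(n,k,q,q.mean(0))
    for k in range(4):
        q=tri(A(np.roll(t[::-1],k,0)),S(s)); 
        if q[:,3].max()<.015: print(n,'r',k,q,q.mean(0))
b=atz('side',S([(325,450)]),0);print('black near foot',b)
for z in(.05,.07,.08,.09,.1):print(z,atz('side',S([(325,385)]),z)[0],atz('top',[(341,208)],z)[0],atz('top',[(449,234)],z)[0])
b=atz('side',S([(412,540)]),0);print('brown foot',b)
for z in(.03,.05,.07):print(z,atz('side',S([(395,478)]),z)[0],atz('top',[(314,183)],z)[0])
# bath right front corner z .15
print(atz('top',[(355,143)],.15))
print('pack',atz('side',S([(105,473),(205,508)]),.034))
E
```

```text
carton [ 0.4935 -0.3432  0.124 ] (array([ 0.4936, -0.3433]), array([0.059 , 0.0611]), 87.33858489990234)
   len 0.0587 ang 88.2
   len 0.0599 ang -2.7
   len 0.0590 ang -91.5
   len 0.0602 ang 177.1
jar [ 0.4889 -0.4303  0.098 ] (array([ 0.4907, -0.4287]), array([0.0628, 0.0584]), 83.93260192871094)
   len 0.0558 ang 84.4
   len 0.0589 ang 0.8
   len 0.0632 ang -102.2
   len 0.0512 ang 173.9
c 1 [[ 0.4622 -0.3739  0.1235  0.0046]
 [ 0.4632 -0.3133  0.1223  0.0002]
 [ 0.5249 -0.3154  0.1249  0.0013]
 [ 0.5251 -0.3744  0.1275  0.0039]] [ 0.4938 -0.3443  0.1245  0.0025]
j 1 [[ 0.4496 -0.466   0.0853  0.0029]
 [ 0.4523 -0.4086  0.0811  0.0033]
 [ 0.5122 -0.4109  0.0813  0.0024]
 [ 0.508  -0.4645  0.0956  0.0013]] [ 0.4806 -0.4375  0.0858  0.0025]
black near foot [[ 0.4413 -0.3037  0.    ]]
0.05 [ 0.4204 -0.3059  0.05  ] [ 0.4359 -0.2959  0.05  ] [ 0.367  -0.5758  0.05  ]
0.07 [ 0.4347 -0.2974  0.07  ] [ 0.4343 -0.2916  0.07  ] [ 0.3669 -0.5657  0.07  ]
0.08 [ 0.4418 -0.2931  0.08  ] [ 0.4335 -0.2895  0.08  ] [ 0.3668 -0.5606  0.08  ]
0.09 [ 0.449  -0.2889  0.09  ] [ 0.4327 -0.2874  0.09  ] [ 0.3667 -0.5555  0.09  ]
0.1 [ 0.4561 -0.2846  0.1   ] [ 0.4319 -0.2852  0.1   ] [ 0.3667 -0.5505  0.1   ]
brown foot [[ 0.4964 -0.2141  0.    ]]
0.03 [ 0.4691 -0.2349  0.03  ] [ 0.5039 -0.2307  0.03  ]
0.05 [ 0.4822 -0.2278  0.05  ] [ 0.501  -0.2278  0.05  ]
0.07 [ 0.4953 -0.2207  0.07  ] [ 0.498 -0.225  0.07 ]
[[ 0.581  -0.3122  0.15  ]]
pack [[ 0.5302 -0.4311  0.034 ]
 [ 0.5362 -0.3505  0.034 ]]
```

arm_command:
  increments:
    - [0, 0, 0, 0, 0, -8.25, 0.0919]
    - [0, 0, 0, 0, 0, -8.25, 0.0919]
    - [0, 0, 0, 0, 0, -8.25, 0.0919]
    - [0, 0, 0, 0, 0, -8.25, 0.0919]
    - [0, 0, 0, 0, 0, -8.25, 0.0919]
    - [0, 0, 0, 0, 0, -8.25, 0.0919]
    - [0, 0, 0, 0, 0, -8.25, 0.0919]
    - [0, 0, 0, 0, 0, -8.25, 0.0919]
    - [0, 0, 0, 0, 0, 0, 0.0919]

```text
time_s: 2.8
ee_pos: [0.234, -0.5795, 0.2146]
tool_rot: [[0.033, 0.999, -0.0], [0.999, -0.033, -0.0], [-0.0, -0.0, -1.0]]
ft_force: [1.7, 0.6, 0.4]
finger_gap: 0.0915
finger_force: 0.0
```

```bash
cat > go.py <<'E'
# usage: go.py x y z [yaw of tool x] -> shift in tool axes (mm) and turn about tool z
import sys
from h import *
a=list(map(float,sys.argv[1:]));s=sense();R=s['tool_rot'];y=axes(s)[2]
print('t %.1f pos %s yaw %.1f tilt %.2f gap %.4f ff %.1f ft %s'%(s['time_s'],s['ee_pos'],y,np.degrees(np.arccos(-R[2,2])),s['finger_gap'],s['finger_force'],s['ft_force']))
if len(a)>2: print('shift mm',1000*(R.T@(np.array(a[:3])-s['ee_pos'])),'wz',-(a[3]-y) if len(a)>3 else '')
E
python3 go.py .4938 -.344 .235
```

```text
t 2.8 pos [ 0.234  -0.5795  0.2146] yaw 88.1 tilt 0.00 gap 0.0915 ff 0.0 ft [1.7248 0.612  0.3638]
shift mm [243.9615 251.8996 -20.4134] wz
```

arm_command:
  increments:
    - [0.0305, 0.0315, -0.003, 0, 0, 0, 0.0919]
    - [0.0305, 0.0315, -0.003, 0, 0, 0, 0.0919]
    - [0.0305, 0.0315, -0.003, 0, 0, 0, 0.0919]
    - [0.0305, 0.0315, -0.003, 0, 0, 0, 0.0919]
    - [0.0305, 0.0315, -0.003, 0, 0, 0, 0.0919]
    - [0.0305, 0.0315, -0.003, 0, 0, 0, 0.0919]
    - [0.0305, 0.0315, -0.002, 0, 0, 0, 0.0919]
    - [0.0305, 0.0315, 0, 0, 0, 0, 0.0919]
    - [0, 0, 0, 0, 0, 0, 0.0919]
    - [0, 0, 0, 0, 0, 0, 0.0919]

```text
time_s: 3.8
ee_pos: [0.4949, -0.3439, 0.2345]
tool_rot: [[0.036, 0.999, -0.0], [0.999, -0.036, -0.0], [-0.0, -0.0, -1.0]]
ft_force: [-0.4, -0.2, -0.0]
finger_gap: 0.0922
finger_force: 0.0
```

```bash
python3 go.py .4938 -.344 .078; python3 - <<'E'
from h import *
im=capture('top');cv2.imwrite('pics/t1.png',cv2.resize(im[100:250,300:450,::-1],(600,600),interpolation=2))
E
```

```text
t 3.8 pos [ 0.4949 -0.3439  0.2345] yaw 87.9 tilt 0.02 gap 0.0922 ff 0.0 ft [-0.4386 -0.1844 -0.0412]
shift mm [ -0.1561  -1.0196 156.4789] wz
```

View pics/t1.png

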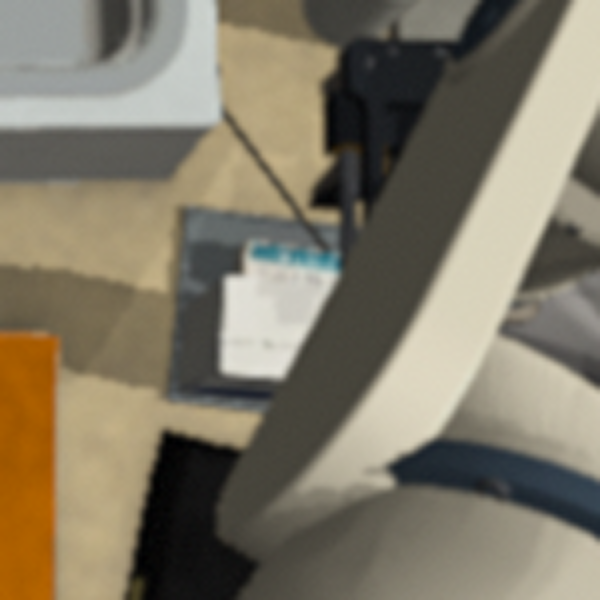

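The arm covers the carton in this view, and only its top-left part shows at crop (270,320). The tray and packet are unmoved. I'm going down now.

arm_command:
  increments:
    - [0, -0.001, 0.03, 0, 0, 0, 0.0919]
    - [0, 0, 0.03, 0, 0, 0, 0.0919]
    - [0, 0, 0.03, 0, 0, 0, 0.0919]
    - [0, 0, 0.03, 0, 0, 0, 0.0919]
    - [0, 0, 0.02, 0, 0, 0, 0.0919]
    - [0, 0, 0.016, 0, 0, 0, 0.0919]
    - [0, 0, 0, 0, 0, 0, 0.0919]

```text
time_s: 4.55
ee_pos: [0.4909, -0.3447, 0.0764]
tool_rot: [[0.038, 0.999, -0.004], [0.999, -0.038, 0.002], [0.002, -0.004, -1.0]]
ft_force: [-0.4, 0.2, 0.5]
finger_gap: 0.0918
finger_force: 0.0
```

arm_command:
  increments:
    - [0, 0, 0, 0, 0, 0, 0.05]
    - [0, 0, 0, 0, 0, 0, 0.05]
    - [0, 0, 0, 0, 0, 0, 0.05]
    - [0, 0, 0, 0, 0, 0, 0.05]
    - [0, 0, 0, 0, 0, 0, 0.05]
    - [0, 0, 0, 0, 0, 0, 0.05]

```text
time_s: 5.15
ee_pos: [0.4939, -0.3448, 0.0793]
tool_rot: [[0.035, 0.999, 0.001], [0.999, -0.035, -0.001], [-0.001, 0.001, -1.0]]
ft_force: [-0.1, -0.2, 6.2]
finger_gap: 0.0605
finger_force: 29.5
```

```bash
python3 go.py .4938 -.344 .078; python3 - <<'E'
from h import *
im=capture('side');cv2.imwrite('pics/s1.png',cv2.resize(im[80:230,80:230,::-1],(600,600),interpolation=2))
E
```

```text
t 5.2 pos [ 0.4939 -0.3448  0.0793] yaw 88.0 tilt 0.07 gap 0.0605 ff 29.5 ft [-0.1477 -0.1937  6.1732]
shift mm [ 0.8102 -0.1544  1.3404] wz
```

View pics/s1.png

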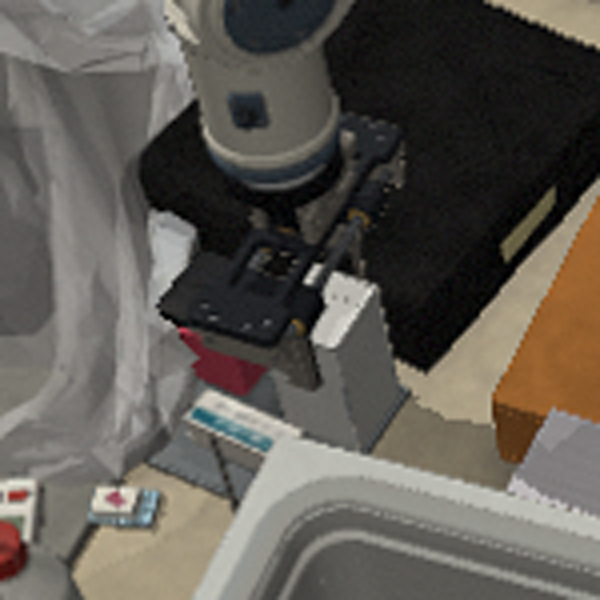

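arm_command:
  increments:
    - [0, 0, -0.015, 0, 0, 0, 0.05]
    - [0, 0, -0.03, 0, 0, 0, 0.05]
    - [0, 0, -0.03, 0, 0, 0, 0.05]
    - [0, 0, -0.03, 0, 0, 0, 0.05]
    - [0, 0, -0.03, 0, 0, 0, 0.05]
    - [0, 0, -0.025, 0, 0, 0, 0.05]
    - [0.01, 0, 0, 0, 0, 0, 0.05]
    - [0.025, 0, 0, 0, 0, 0, 0.05]
    - [0.035, 0, 0, 0, 0, 0, 0.05]
    - [0.04, 0, 0, 0, 0, 0, 0.05]
    - [0.04, 0, 0, 0, 0, 0, 0.05]

```text
time_s: 6.3
ee_pos: [0.4974, -0.1924, 0.2373]
tool_rot: [[0.036, 0.999, -0.002], [0.999, -0.036, 0.001], [0.001, -0.002, -1.0]]
ft_force: [1.2, 0.6, -2.2]
finger_gap: 0.0604
finger_force: 29.5
```

```bash
python3 go.py .535 .185 .237
```

```text
t 6.3 pos [ 0.4974 -0.1924  0.2373] yaw 88.0 tilt 0.13 gap 0.0604 ff 29.5 ft [ 1.1708  0.5753 -2.2061]
shift mm [378.4867  24.0777   0.6108] wz
```

arm_command:
  increments:
    - [0.042, 0.003, 0, 0, 0, 0, 0.05]
    - [0.042, 0.003, 0, 0, 0, 0, 0.05]
    - [0.042, 0.003, 0, 0, 0, 0, 0.05]
    - [0.042, 0.003, 0, 0, 0, 0, 0.05]
    - [0.042, 0.003, 0, 0, 0, 0, 0.05]
    - [0.042, 0.003, 0, 0, 0, 0, 0.05]
    - [0.042, 0.003, 0, 0, 0, 0, 0.05]
    - [0.035, 0.003, 0, 0, 0, 0, 0.05]
    - [0.025, 0, 0, 0, 0, 0, 0.05]
    - [0.016, 0, 0, 0, 0, 0, 0.05]
    - [0, 0, 0, 0, 0, 0, 0.05]
    - [0, 0, 0, 0, 0, 0, 0.05]

```text
time_s: 7.5
ee_pos: [0.535, 0.1739, 0.238]
tool_rot: [[0.034, 0.999, -0.001], [0.999, -0.034, -0.001], [-0.001, -0.001, -1.0]]
ft_force: [-0.4, 0.3, -1.3]
finger_gap: 0.0605
finger_force: 29.5
```

```bash
python3 go.py .535 .185 .079
```

```text
t 7.5 pos [0.535  0.1739 0.238 ] yaw 88.0 tilt 0.08 gap 0.0605 ff 29.5 ft [-0.4117  0.2985 -1.3186]
shift mm [ 11.2219  -0.1663 158.9425] wz
```

arm_command:
  increments:
    - [0.011, 0, 0.02, 0, 0, 0, 0.05]
    - [0, 0, 0.035, 0, 0, 0, 0.05]
    - [0, 0, 0.035, 0, 0, 0, 0.05]
    - [0, 0, 0.03, 0, 0, 0, 0.05]
    - [0, 0, 0.02, 0, 0, 0, 0.05]
    - [0, 0, 0.012, 0, 0, 0, 0.05]
    - [0, 0, 0.006, 0, 0, 0, 0.05]
    - [0, 0, 0, 0, 0, 0, 0.05]
    - [0, 0, 0, 0, 0, 0, 0.05]

```text
time_s: 8.4
ee_pos: [0.5368, 0.1853, 0.0815]
tool_rot: [[0.035, 0.999, 0.001], [0.999, -0.035, 0.0], [0.0, 0.001, -1.0]]
ft_force: [-0.2, -0.1, -0.5]
finger_gap: 0.0606
finger_force: 29.5
```

```bash
python3 go.py .535 .185 .078
```

```text
t 8.4 pos [0.5368 0.1853 0.0815] yaw 88.0 tilt 0.08 gap 0.0606 ff 29.5 ft [-0.2438 -0.0747 -0.4849]
shift mm [-0.3816 -1.7531  3.5254] wz
```

arm_command:
  increments:
    - [0, 0, 0.0015, 0, 0, 0, 0.05]
    - [0, 0, 0.001, 0, 0, 0, 0.05]
    - [0, 0, 0, 0, 0, 0, 0.05]
    - [0, 0, 0, 0, 0, 0, 0.05]

```text
time_s: 8.8
ee_pos: [0.5362, 0.1855, 0.0784]
tool_rot: [[0.035, 0.999, 0.0], [0.999, -0.035, 0.0], [0.0, 0.0, -1.0]]
ft_force: [-0.6, -0.0, -0.1]
finger_gap: 0.0608
finger_force: 29.5
```

arm_command:
  increments:
    - [0, 0, 0.001, 0, 0, 0, 0.05]
    - [0, 0, 0, 0, 0, 0, 0.05]
    - [0, 0, 0, 0, 0, 0, 0.05]

```text
time_s: 9.1
ee_pos: [0.5365, 0.1856, 0.0782]
tool_rot: [[0.035, 0.999, 0.001], [0.999, -0.035, 0.0], [0.001, 0.001, -1.0]]
ft_force: [-1.1, -0.1, 10.2]
finger_gap: 0.0605
finger_force: 29.6
```

arm_command:
  increments:
    - [0, 0, 0, 0, 0, 0, 0.074]
    - [0, 0, 0, 0, 0, 0, 0.074]
    - [0, 0, 0, 0, 0, 0, 0.074]
    - [0, 0, -0.02, 0, 0, 0, 0.074]
    - [0, 0, -0.04, 0, 0, 0, 0.074]
    - [0, 0, -0.045, 0, 0, 0, 0.074]
    - [0, 0, -0.045, 0, 0, 0, 0.074]
    - [0, 0, 0, 0, 0, 0, 0.08]

```text
time_s: 9.9
ee_pos: [0.5394, 0.1865, 0.2333]
tool_rot: [[0.035, 0.999, 0.009], [0.999, -0.035, 0.003], [0.004, 0.009, -1.0]]
ft_force: [0.9, 0.7, -0.3]
finger_gap: 0.0792
finger_force: 0.0
```

```bash
python3 go.py .481 -.436 .228 85; python3 - <<'E'
from h import *
im=capture('top');cv2.imwrite('pics/t2.png',im[:,:,::-1])
im=capture('side')
for c in('top','side'):
  for n in('stain_jar','filter_carton'): print(c,n,[(d['centre'],d['score']) for d in find_in(c,n)][:2])
E
```

```text
t 9.9 pos [0.5394 0.1865 0.2333] yaw 88.0 tilt 0.57 gap 0.0792 ff 0.0 ft [ 0.8511  0.6917 -0.2555]
shift mm [-624.1497  -36.5391    2.7579] wz 2.9917214093633078
top stain_jar [([0.4795, -0.4276, 0.0913], 0.73), ([0.5431, -0.3951, 0.0318], 0.34)]
top filter_carton [([0.5302, 0.1753, 0.1242], 0.69)]
side stain_jar [([0.4947, -0.4239, 0.0904], 0.8)]
side filter_carton [([0.5532, 0.1838, 0.1238], 0.9)]
```

View pics/t2.png

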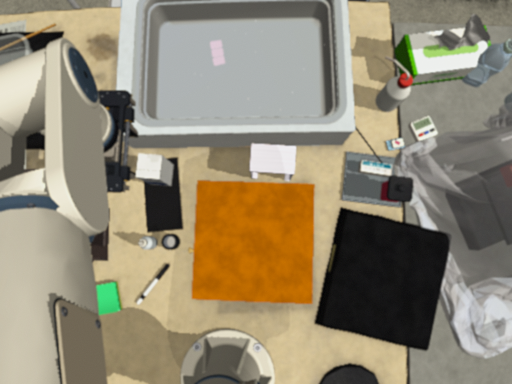

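The carton stands upright on the mat with its top at (155,168), and the jar and packet are untouched. The jar is next.

arm_command:
  increments:
    - [-0.03, -0.003, 0, 0, 0, 0, 0.086]
    - [-0.05, -0.003, 0, 0, 0, 0, 0.086]
    - [-0.05, -0.003, 0, 0, 0, 0, 0.086]
    - [-0.05, -0.003, 0, 0, 0, 0, 0.086]
    - [-0.05, -0.003, 0, 0, 0, 0, 0.086]
    - [-0.05, -0.003, 0, 0, 0, 0, 0.086]
    - [-0.05, -0.003, 0, 0, 0, 0, 0.086]
    - [-0.05, -0.003, 0, 0, 0, 0, 0.086]
    - [-0.05, -0.003, 0, 0, 0, 0, 0.086]
    - [-0.05, -0.003, 0, 0, 0, 0, 0.086]
    - [-0.05, -0.003, 0, 0, 0, 0, 0.086]
    - [-0.045, -0.003, 0, 0, 0, 0, 0.086]

```text
time_s: 11.4
ee_pos: [0.4789, -0.3892, 0.2255]
tool_rot: [[0.036, 0.999, -0.002], [0.999, -0.036, 0.001], [0.001, -0.002, -1.0]]
ft_force: [1.8, 0.2, 0.1]
finger_gap: 0.0863
finger_force: 0.0
```

arm_command:
  increments:
    - [-0.035, 0, 0, 0, 0, 0, 0.086]
    - [-0.015, 0, 0, 0, 0, 3, 0.086]
    - [0, 0, 0, 0, 0, 0, 0.086]
    - [0, 0, 0, 0, 0, 0, 0.086]

```text
time_s: 11.8
ee_pos: [0.4777, -0.4363, 0.2257]
tool_rot: [[0.087, 0.996, -0.002], [0.996, -0.087, 0.002], [0.002, -0.002, -1.0]]
ft_force: [0.0, 1.2, 0.5]
finger_gap: 0.086
finger_force: 0.0
```

```bash
python3 go.py .481 -.436 .052 85
```

```text
t 11.8 pos [ 0.4777 -0.4363  0.2257] yaw 85.0 tilt 0.14 gap 0.0860 ff 0.0 ft [0.0061 1.2209 0.5415]
shift mm [  0.2947   3.5504 173.702 ] wz 0.03233171026386117
```

arm_command:
  increments:
    - [0, 0.003, 0.04, 0, 0, 0, 0.086]
    - [0, 0, 0.04, 0, 0, 0, 0.086]
    - [0, 0, 0.03, 0, 0, 0, 0.086]
    - [0, 0, 0.025, 0, 0, 0, 0.086]
    - [0, 0, 0.02, 0, 0, 0, 0.086]
    - [0, 0, 0.017, 0, 0, 0, 0.086]
    - [0, 0, 0, 0, 0, 0, 0.086]

```text
time_s: 12.5
ee_pos: [0.4802, -0.4351, 0.0528]
tool_rot: [[0.086, 0.996, -0.003], [0.996, -0.086, 0.003], [0.003, -0.003, -1.0]]
ft_force: [-0.2, 0.3, 0.5]
finger_gap: 0.0857
finger_force: 0.0
```

arm_command:
  increments:
    - [0, 0, 0, 0, 0, 0, 0.05]
    - [0, 0, 0, 0, 0, 0, 0.05]
    - [0, 0, 0, 0, 0, 0, 0.05]
    - [0, 0, 0, 0, 0, 0, 0.05]
    - [0, 0, 0, 0, 0, 0, 0.05]
    - [0, 0, 0, 0, 0, 0, 0.05]

```text
time_s: 13.1
ee_pos: [0.482, -0.4379, 0.0564]
tool_rot: [[0.088, 0.996, 0.002], [0.996, -0.088, -0.001], [-0.001, 0.002, -1.0]]
ft_force: [1.5, 0.8, 6.6]
finger_gap: 0.0621
finger_force: 29.7
```

```bash
python3 go.py .481 -.436 .052 85; python3 - <<'E'
from h import *
im=capture('side');cv2.imwrite('pics/s2.png',cv2.resize(im[80:230,80:230,::-1],(600,600),interpolation=2))
E
```

```text
t 13.1 pos [ 0.482  -0.4379  0.0564] yaw 85.0 tilt 0.12 gap 0.0621 ff 29.7 ft [1.5269 0.7884 6.6165]
shift mm [ 1.7832 -1.2079  4.3651] wz -0.021355111091196477
```

View pics/s2.png

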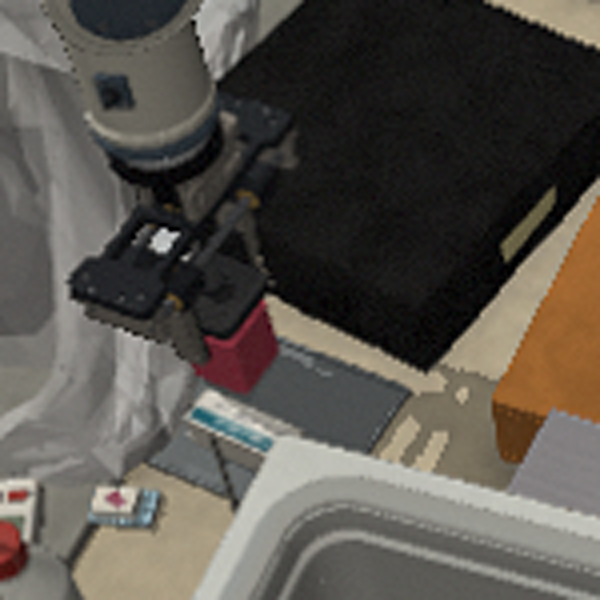

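The jar is held front to back, with its red body at crop (240,345). The rear finger is on its rear face and the packet is free.

arm_command:
  increments:
    - [0, 0, -0.015, 0, 0, 0, 0.05]
    - [0, 0, -0.03, 0, 0, 0, 0.05]
    - [0, 0, -0.035, 0, 0, 0, 0.05]
    - [0, 0, -0.035, 0, 0, 0, 0.05]
    - [0, 0, -0.03, 0, 0, 0, 0.05]
    - [0, 0, -0.02, 0, 0, 0, 0.05]
    - [0, 0, 0, 0, 0, 0, 0.05]

```text
time_s: 13.85
ee_pos: [0.4821, -0.4385, 0.2241]
tool_rot: [[0.087, 0.996, 0.004], [0.996, -0.087, -0.004], [-0.003, 0.004, -1.0]]
ft_force: [0.5, 0.1, -2.6]
finger_gap: 0.062
finger_force: 29.7
```

```bash
python3 go.py .43 .176 .22
```

```text
t 13.8 pos [ 0.4821 -0.4385  0.2241] yaw 85.0 tilt 0.30 gap 0.0620 ff 29.7 ft [ 0.4756  0.1349 -2.5673]
shift mm [ 607.6256 -105.6423    1.5866] wz
```

arm_command:
  increments:
    - [0.012, -0.007, 0, 0, 0, 0, 0.05]
    - [0.025, -0.007, 0, 0, 0, 0, 0.05]
    - [0.035, -0.007, 0, 0, 0, 0, 0.05]
    - [0.042, -0.007, 0, 0, 0, 0, 0.05]
    - [0.042, -0.007, 0, 0, 0, 0, 0.05]
    - [0.042, -0.007, 0, 0, 0, 0, 0.05]
    - [0.042, -0.007, 0, 0, 0, 0, 0.05]
    - [0.042, -0.007, 0, 0, 0, 0, 0.05]
    - [0.042, -0.007, 0, 0, 0, 0, 0.05]
    - [0.042, -0.007, 0, 0, 0, 0, 0.05]
    - [0.042, -0.007, 0, 0, 0, 0, 0.05]
    - [0.042, -0.007, 0, 0, 0, 0, 0.05]

```text
time_s: 15.05
ee_pos: [0.4342, 0.0199, 0.2185]
tool_rot: [[0.087, 0.996, -0.003], [0.996, -0.087, -0.0], [-0.0, -0.003, -1.0]]
ft_force: [0.9, 0.2, -2.6]
finger_gap: 0.0622
finger_force: 29.7
```

arm_command:
  increments:
    - [0.042, -0.007, 0, 0, 0, 0, 0.05]
    - [0.04, -0.007, 0, 0, 0, 0, 0.05]
    - [0.035, -0.007, 0, 0, 0, 0, 0.05]
    - [0.025, 0, 0, 0, 0, 0, 0.05]
    - [0.015, 0, 0, 0, 0, 0, 0.05]
    - [0, 0, 0, 0, 0, 0, 0.05]
    - [0, 0, 0, 0, 0, 0, 0.05]

```text
time_s: 15.75
ee_pos: [0.4288, 0.1757, 0.2193]
tool_rot: [[0.087, 0.996, -0.002], [0.996, -0.087, -0.001], [-0.001, -0.002, -1.0]]
ft_force: [0.3, 0.1, -1.8]
finger_gap: 0.0621
finger_force: 29.7
```

```bash
python3 go.py .43 .176 .0565
```

```text
t 15.8 pos [0.4288 0.1757 0.2193] yaw 85.0 tilt 0.12 gap 0.0621 ff 29.7 ft [ 0.3456  0.057  -1.8391]
shift mm [  0.6659   1.4594 162.774 ] wz
```

arm_command:
  increments:
    - [0, 0.006, 0.03, 0, 0, 0, 0.05]
    - [0, 0.001, 0.04, 0, 0, 0, 0.05]
    - [0, 0, 0.035, 0, 0, 0, 0.05]
    - [0, 0, 0.025, 0, 0, 0, 0.05]
    - [0, 0, 0.015, 0, 0, 0, 0.05]
    - [0, 0, 0.01, 0, 0, 0, 0.05]
    - [0, 0, 0.006, 0, 0, 0, 0.05]
    - [0, 0, 0, 0, 0, 0, 0.05]
    - [0, 0, 0, 0, 0, 0, 0.05]

```text
time_s: 16.65
ee_pos: [0.4371, 0.1758, 0.0597]
tool_rot: [[0.088, 0.996, 0.001], [0.996, -0.088, 0.0], [0.0, 0.001, -1.0]]
ft_force: [-0.4, -0.1, -2.8]
finger_gap: 0.0621
finger_force: 29.7
```

arm_command:
  increments:
    - [0, 0, 0.0015, 0, 0, 0, 0.05]
    - [0, 0, 0, 0, 0, 0, 0.05]
    - [0, 0, 0, 0, 0, 0, 0.05]

```text
time_s: 16.95
ee_pos: [0.4368, 0.176, 0.0579]
tool_rot: [[0.087, 0.996, 0.001], [0.996, -0.087, 0.0], [0.0, 0.001, -1.0]]
ft_force: [-0.4, -0.1, -2.2]
finger_gap: 0.0618
finger_force: 29.7
```

arm_command:
  increments:
    - [0, 0, 0.0015, 0, 0, 0, 0.05]
    - [0, 0, 0, 0, 0, 0, 0.05]
    - [0, 0, 0, 0, 0, 0, 0.05]

```text
time_s: 17.25
ee_pos: [0.4365, 0.1759, 0.0561]
tool_rot: [[0.087, 0.996, -0.0], [0.996, -0.087, -0.0], [-0.0, -0.0, -1.0]]
ft_force: [0.3, 0.2, -2.3]
finger_gap: 0.0624
finger_force: 29.7
```

arm_command:
  increments:
    - [0, 0, 0.001, 0, 0, 0, 0.05]
    - [0, 0, 0, 0, 0, 0, 0.05]
    - [0, 0, 0, 0, 0, 0, 0.05]

```text
time_s: 17.55
ee_pos: [0.4367, 0.176, 0.0553]
tool_rot: [[0.087, 0.996, 0.0], [0.996, -0.087, 0.0], [0.0, 0.0, -1.0]]
ft_force: [-1.5, -0.7, 2.7]
finger_gap: 0.0622
finger_force: 29.7
```

arm_command:
  increments:
    - [0, 0, 0, 0, 0, 0, 0.071]
    - [0, 0, 0, 0, 0, 0, 0.071]
    - [0, 0, 0, 0, 0, 0, 0.071]
    - [0, 0, -0.02, 0, 0, 0, 0.071]
    - [0, 0, -0.04, 0, 0, 0, 0.071]
    - [0, 0, -0.05, 0, 0, 0, 0.071]
    - [0, 0, -0.05, 0, 0, 0, 0.071]
    - [0, 0, 0, 0, 0, 0, 0.071]

```text
time_s: 18.35
ee_pos: [0.4402, 0.1773, 0.2214]
tool_rot: [[0.087, 0.996, 0.01], [0.996, -0.087, 0.004], [0.005, 0.01, -1.0]]
ft_force: [0.6, -0.0, -0.4]
finger_gap: 0.0714
finger_force: 0.0
```

```bash
python3 - <<'E'
from h import *
a=capture('top');b=capture('side')
for c in('top','side'):
  for n in('stain_jar','filter_carton','slide_pack','drop_bottle','eye_loupe'): print(c,n,[(d['centre'],d['score']) for d in find_in(c,n)][:2])
im=np.zeros((600,800,3),np.uint8)
im[:400,:400]=cv2.resize(a[130:230,325:425],(400,400),interpolation=2)
im[:400,400:]=cv2.resize(a[130:260,110:240],(400,400),interpolation=2)
im[400:,:300]=cv2.resize(b[150:230,100:220],(300,200),interpolation=2)
im[400:,400:]=cv2.resize(b[150:250,300:500],(400,200),interpolation=2)
cv2.imwrite('pics/t3.png',im[:,:,::-1])
E
python3 go.py .546 -.396 .22 83.5
```

```text
top stain_jar [([0.4374, 0.1728, 0.0876], 0.66)]
top filter_carton [([0.532, 0.1691, 0.1228], 0.65), ([0.6186, -0.4567, 0.0116], 0.49)]
top slide_pack [([0.545, -0.3948, 0.0307], 0.9), ([0.4336, 0.1735, 0.0872], 0.51)]
top drop_bottle [([0.354, 0.2013, 0.0493], 0.46)]
top eye_loupe [([0.3502, 0.1429, 0.0395], 0.76)]
side stain_jar [([0.448, 0.176, 0.0909], 0.59)]
side filter_carton [([0.553, 0.1819, 0.1243], 0.89)]
side slide_pack [([0.5531, -0.4018, 0.0362], 0.71)]
side drop_bottle [([0.3582, 0.214, 0.0516], 0.72)]
side eye_loupe [([0.3593, 0.1436, 0.036], 0.46)]
t 18.9 pos [0.4364 0.1758 0.2146] yaw 85.0 tilt 0.05 gap 0.0708 ff 0.0 ft [0.1844 0.6095 0.2467]
shift mm [-560.0336  159.0839   -5.3057] wz 1.489893321483251
```

View pics/t3.png

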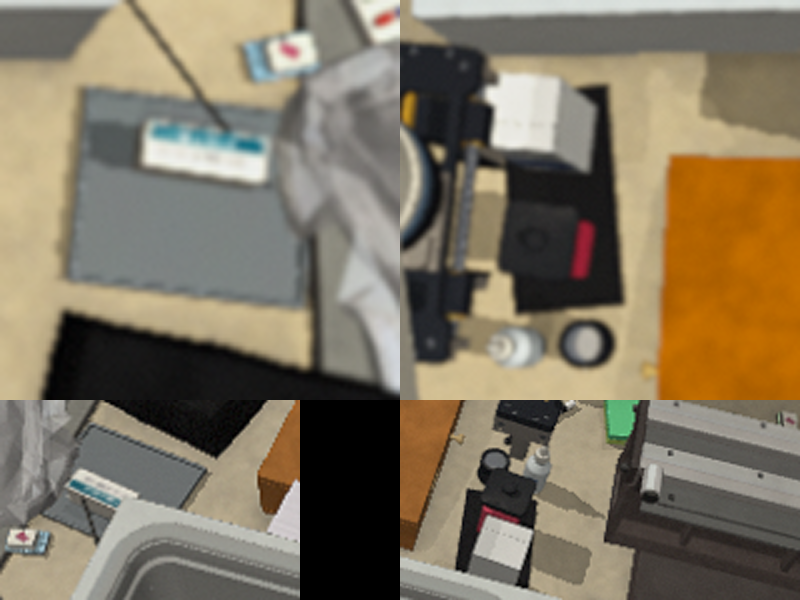

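The carton and the jar both stand on the mat. The packet is exposed, with top face corners at crop (146,118), (270,136), (266,186) and (141,165). A thin dark line meets its rear edge, so I'll check how high that is.

```bash
python3 - <<'E'
from h import *
A=lambda l:np.array(l,float)/4+[325,130]-.375
P=atz('top',A([(146,118),(270,136),(266,186),(141,165)]),.034);print(P,P.mean(0),rect(P))
L=A([(228,132),(128,0)]);S=np.array([(195,425),(235,505)])/4+[80,80]-.375
for z in(0,.03,.06,.1): print(z,atz('top',L,z)[:,:2].tolist(),atz('side',S,z)[:,:2].tolist())
# normal-plane intersection: 3D line = intersection of the two view planes
o1,d1=ray('top',L);o2,d2=ray('side',S);n1=np.cross(*d1);n2=np.cross(*d2);v=np.cross(n1,n2);v/=np.linalg.norm(v)
p=np.linalg.lstsq(np.array([n1,n2]),np.array([n1@o1,n2@o2]),rcond=None)[0]
for x in(.55,.575,.6,.62):print(p+v*(x-p[0])/v[0])
E
```

```text
[[ 0.5669 -0.3569  0.034 ]
 [ 0.5546 -0.4396  0.034 ]
 [ 0.521  -0.4352  0.034 ]
 [ 0.5352 -0.3523  0.034 ]] [ 0.5444 -0.396   0.034 ] (array([ 0.5439, -0.3961]), array([0.0843, 0.0339]), 81.55865478515625)
0 [[0.5641948894761728, -0.42260727114737284], [0.6575989799340156, -0.35703362070534633]] [[0.5378854628197484, -0.4434572179691026], [0.5914995993121104, -0.3855696411262299]]
0.03 [[0.5581306376329612, -0.4127293980553559], [0.6487568855693888, -0.3491059113972643]] [[0.5552054211408315, -0.4275452089185083], [0.6073775764453824, -0.37121454975213847]]
0.06 [[0.5520663857897496, -0.4028515249633389], [0.6399147912047622, -0.34117820208918237]] [[0.5725253794619146, -0.4116331998679141], [0.6232555535786544, -0.35685945837804706]]
0.1 [[0.5439807166654675, -0.38968102750731637], [0.6281253320519267, -0.3306079230117398]] [[0.5956186572233588, -0.39041718780045503], [0.6444261897563504, -0.3377193365459253]]
[ 0.55   -0.4307  0.0039]
[ 0.575  -0.4053  0.0206]
[ 0.6    -0.3799  0.0374]
[ 0.62   -0.3595  0.0508]
```

```bash
python3 - <<'E'
from h import *
a=capture('top');b=capture('side')
im=np.hstack([cv2.resize(a[115:185,340:390],(400,560),interpolation=0),cv2.resize(b[170:220,110:160],(400,400),interpolation=0).__array__() if 0 else cv2.resize(b[165:235,110:160],(400,560),interpolation=0)])
cv2.imwrite('pics/w.png',im[:,:,::-1])
E
```

```text
(no output)
```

View pics/w.png

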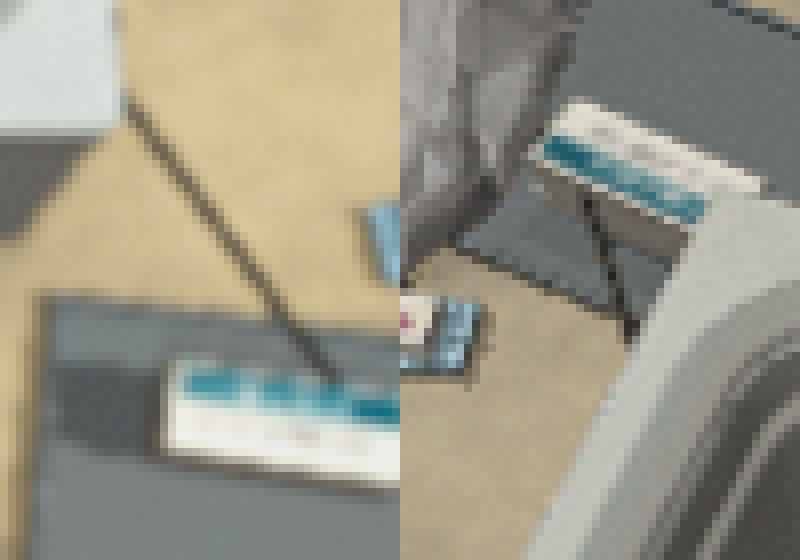

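```bash
python3 - <<'E'
from h import *
T=lambda l:np.array(l,float)/8+[340,115]-.44
S=lambda l:(np.array(l,float)-[400,0])/8+[110,165]-.44
print(tri(T([(335,380)]),S([(588,197)])))
print('pack rear edge at', atz('top',T([(180,370),(400,395)]),.034))
L=T([(335,380),(132,105)]);s=S([(588,197),(632,330)])
o1,d1=ray('top',L);o2,d2=ray('side',s);n1=np.cross(*d1);n2=np.cross(*d2);v=np.cross(n1,n2);v/=np.linalg.norm(v)
p=np.linalg.lstsq(np.array([n1,n2]),np.array([n1@o1,n2@o2]),rcond=None)[0]
for x in(.54,.55,.56,.575,.6,.62,.65):print(p+v*(x-p[0])/v[0])
E
```

```text
[[ 0.5599 -0.4122  0.0273  0.0019]]
pack rear edge at [[ 0.5623 -0.3592  0.034 ]
 [ 0.5538 -0.4326  0.034 ]]
[ 0.54   -0.4283  0.0244]
[ 0.55   -0.4197  0.0283]
[ 0.56   -0.411   0.0322]
[ 0.575  -0.398   0.0381]
[ 0.6    -0.3764  0.0479]
[ 0.62   -0.3591  0.0557]
[ 0.65   -0.3331  0.0674]
```

The thin line is a cable-like strand. It runs from the bath's side to the packet's rear top edge at about (.559,-.412,.03). I'll grip to the left of it, with a narrow opening.

```bash
python3 go.py .5472 -.374 .215 82.8
```

```text
t 19.1 pos [0.4365 0.1758 0.2149] yaw 85.0 tilt 0.02 gap 0.0712 ff 0.0 ft [-0.0576  0.2208 -0.1123]
shift mm [-538.0797  158.2277   -0.0783] wz 2.1920809128042578
```

arm_command:
  increments:
    - [-0.03, 0.011, 0, 0, 0, 0, 0.045]
    - [-0.048, 0.014, 0, 0, 0, 0, 0.045]
    - [-0.048, 0.014, 0, 0, 0, 0, 0.045]
    - [-0.048, 0.014, 0, 0, 0, 0, 0.045]
    - [-0.048, 0.014, 0, 0, 0, 0, 0.045]
    - [-0.048, 0.014, 0, 0, 0, 0, 0.045]
    - [-0.048, 0.014, 0, 0, 0, 0, 0.045]
    - [-0.048, 0.014, 0, 0, 0, 0, 0.045]
    - [-0.048, 0.014, 0, 0, 0, 0, 0.045]
    - [-0.048, 0.014, 0, 0, 0, 0, 0.045]
    - [-0.048, 0.014, 0, 0, 0, 0, 0.045]
    - [-0.028, 0.007, 0, 0, 0, 2.2, 0.045]

```text
time_s: 20.25
ee_pos: [0.5472, -0.3775, 0.2148]
tool_rot: [[0.127, 0.992, 0.0], [0.992, -0.127, -0.001], [-0.001, 0.0, -1.0]]
ft_force: [0.9, 0.7, -0.2]
finger_gap: 0.045
finger_force: 0.0
```

arm_command:
  increments:
    - [0, 0, 0.05, 0, 0, 0, 0.045]
    - [0, 0, 0.05, 0, 0, 0, 0.045]
    - [0, 0, 0.02, 0, 0, 0, 0.045]
    - [0, 0, 0, 0, 0, 0, 0.045]
    - [0, 0, 0, 0, 0, 0, 0.045]

```text
time_s: 20.75
ee_pos: [0.5474, -0.3741, 0.0956]
tool_rot: [[0.125, 0.992, 0.0], [0.992, -0.125, -0.0], [-0.0, 0.0, -1.0]]
ft_force: [0.1, -0.3, 0.0]
finger_gap: 0.0453
finger_force: 0.0
```

```bash
python3 go.py .5472 -.374 .009 82.8
```

```text
t 20.8 pos [ 0.5474 -0.3741  0.0956] yaw 82.8 tilt 0.01 gap 0.0453 ff 0.0 ft [ 0.1384 -0.2919  0.019 ]
shift mm [ 0.0814 -0.2008 86.5739] wz -0.008237254394330762
```

arm_command:
  increments:
    - [0, 0, 0.03, 0, 0, 0, 0.045]
    - [0, 0, 0.02, 0, 0, 0, 0.045]
    - [0, 0, 0.01, 0, 0, 0, 0.045]
    - [0, 0, 0.006, 0, 0, 0, 0.045]
    - [0, 0, 0, 0, 0, 0, 0.045]
    - [0, 0, 0, 0, 0, 0, 0.045]

```text
time_s: 21.35
ee_pos: [0.5478, -0.3744, 0.0304]
tool_rot: [[0.125, 0.992, 0.002], [0.992, -0.125, -0.001], [-0.001, 0.002, -1.0]]
ft_force: [0.6, -0.2, 0.6]
finger_gap: 0.0447
finger_force: 0.0
```

arm_command:
  increments:
    - [0, 0, 0.01, 0, 0, 0, 0.045]
    - [0, 0, 0.008, 0, 0, 0, 0.045]
    - [0, 0, 0, 0, 0, 0, 0.045]
    - [0, 0, 0, 0, 0, 0, 0.045]

```text
time_s: 21.75
ee_pos: [0.5467, -0.3737, 0.0106]
tool_rot: [[0.126, 0.992, -0.001], [0.992, -0.126, 0.001], [0.0, -0.001, -1.0]]
ft_force: [0.1, 0.2, -0.3]
finger_gap: 0.0452
finger_force: 0.0
```

```bash
python3 go.py .5472 -.374 .009 82.8; python3 - <<'E'
from h import *
a=capture('top');b=capture('side')
cv2.imwrite('pics/w2.png',np.hstack([cv2.resize(a[115:185,330:400],(400,400),interpolation=2),cv2.resize(b[150:220,100:170],(400,400),interpolation=2)])[:,:,::-1])
E
```

```text
t 21.8 pos [ 0.5467 -0.3737  0.0106] yaw 82.8 tilt 0.05 gap 0.0452 ff 0.0 ft [ 0.1261  0.2395 -0.3106]
shift mm [-0.2534  0.5218  1.599 ] wz -0.009785055764297113
```

View pics/w2.png

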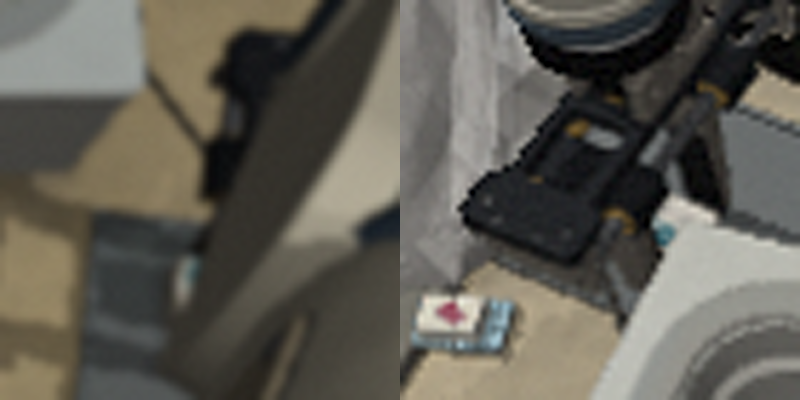

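The fingers straddle the packet's left part with no contact force. Next I close and lift gently.

arm_command:
  increments:
    - [0, 0, 0.001, 0, 0, 0, 0.02]
    - [0, 0, 0, 0, 0, 0, 0.02]
    - [0, 0, 0, 0, 0, 0, 0.02]
    - [0, 0, 0, 0, 0, 0, 0.02]
    - [0, 0, 0, 0, 0, 0, 0.02]
    - [0, 0, 0, 0, 0, 0, 0.02]

```text
time_s: 22.45
ee_pos: [0.5472, -0.3739, 0.0102]
tool_rot: [[0.125, 0.992, 0.0], [0.992, -0.125, -0.0], [-0.0, 0.0, -1.0]]
ft_force: [1.2, 0.5, 0.2]
finger_gap: 0.03
finger_force: 30.0
```

arm_command:
  increments:
    - [0, 0, -0.005, 0, 0, 0, 0.02]
    - [0, 0, -0.01, 0, 0, 0, 0.02]
    - [0, 0, -0.015, 0, 0, 0, 0.02]
    - [0, 0, 0, 0, 0, 0, 0.02]
    - [0, 0, 0, 0, 0, 0, 0.02]

```text
time_s: 22.95
ee_pos: [0.5475, -0.3742, 0.0411]
tool_rot: [[0.126, 0.992, 0.001], [0.992, -0.126, -0.001], [-0.001, 0.001, -1.0]]
ft_force: [-0.9, -0.3, -2.2]
finger_gap: 0.0296
finger_force: 30.0
```

```bash
python3 go.py; python3 - <<'E'
from h import *
b=capture('side')
cv2.imwrite('pics/w3.png',cv2.resize(b[130:230,80:200],(720,600),interpolation=2)[:,:,::-1])
E
```

```text
t 22.9 pos [ 0.5475 -0.3742  0.0411] yaw 82.8 tilt 0.09 gap 0.0296 ff 30.0 ft [-0.8776 -0.2663 -2.2425]
```

View pics/w3.png

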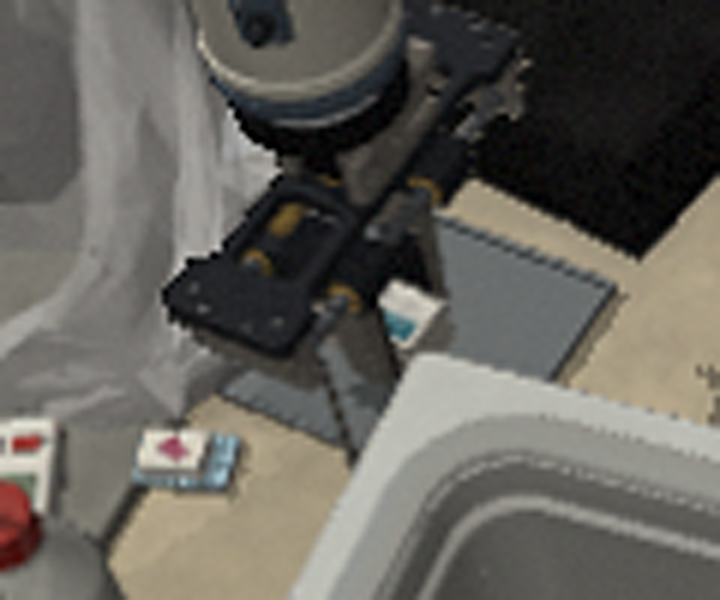

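The packet is in the fingers and lifted, with its white and teal end at crop (410,310). The strand at (340,410) has stayed put. I'm lifting on and watching the force.

arm_command:
  increments:
    - [0, 0, -0.015, 0, 0, 0, 0.02]
    - [0, 0, -0.02, 0, 0, 0, 0.02]
    - [0, 0, -0.02, 0, 0, 0, 0.02]
    - [0, 0, -0.025, 0, 0, 0, 0.02]
    - [0, 0, 0, 0, 0, 0, 0.02]

```text
time_s: 23.5
ee_pos: [0.5489, -0.3752, 0.1241]
tool_rot: [[0.126, 0.992, 0.005], [0.992, -0.126, -0.003], [-0.003, 0.005, -1.0]]
ft_force: [0.1, -1.0, -1.5]
finger_gap: 0.0296
finger_force: 30.0
```

arm_command:
  increments:
    - [0, 0, -0.03, 0, 0, 0, 0.02]
    - [0, 0, -0.03, 0, 0, 0, 0.02]
    - [0, 0, -0.02, 0, 0, 0, 0.02]
    - [0, 0, 0, 0, 0, 0, 0.02]
    - [0, 0, 0, 0, 0, 0, 0.02]

```text
time_s: 24.0
ee_pos: [0.5466, -0.3736, 0.199]
tool_rot: [[0.126, 0.992, -0.001], [0.992, -0.126, 0.001], [0.0, -0.001, -1.0]]
ft_force: [0.2, 0.1, -1.6]
finger_gap: 0.0301
finger_force: 30.0
```

```bash
python3 go.py; python3 - <<'E'
from h import *
b=capture('side');a=capture('top')
im=np.hstack([cv2.resize(b[70:230,60:220],(400,400),interpolation=2),cv2.resize(a[80:240,310:470],(400,400),interpolation=2)])
cv2.imwrite('pics/w4.png',im[:,:,::-1])
for c in('top','side'): print([(d['centre'],d['score']) for d in find_in(c,'slide_pack')])
E
```

```text
t 24.0 pos [ 0.5466 -0.3736  0.199 ] yaw 82.8 tilt 0.05 gap 0.0301 ff 30.0 ft [ 0.1764  0.115  -1.6033]
[([0.5461, -0.3629, 0.2174], 0.43)]
[([0.55, -0.3597, 0.2215], 0.63)]
```

View pics/w4.png

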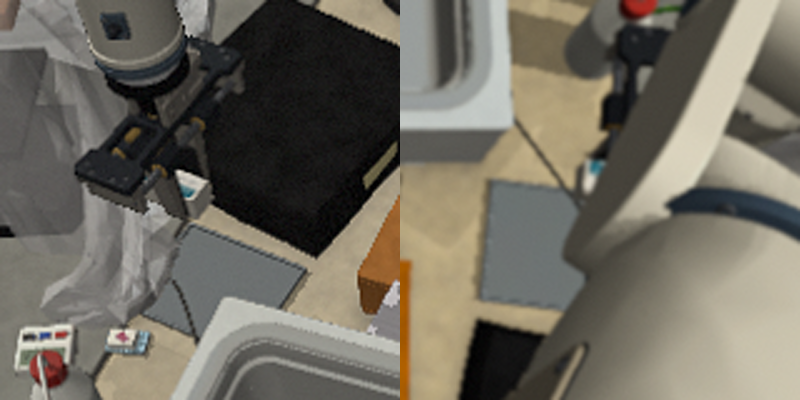

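The packet hangs level and free, and the strand stays on the tray. Next is the riser.

```bash
python3 go.py .5547 -.0965 .199 87
```

```text
t 24.2 pos [ 0.5463 -0.3734  0.1982] yaw 82.8 tilt 0.15 gap 0.0295 ff 30.0 ft [-0.2138  0.126  -3.0323]
shift mm [275.7358 -26.3686  -0.3644] wz -4.209180465382275
```

arm_command:
  increments:
    - [0.012, -0.002, 0, 0, 0, 0, 0.02]
    - [0.025, -0.003, 0, 0, 0, 0, 0.02]
    - [0.035, -0.004, 0, 0, 0, 0, 0.02]
    - [0.04, -0.004, 0, 0, 0, 0, 0.02]
    - [0.04, -0.004, 0, 0, 0, 0, 0.02]
    - [0.04, -0.004, 0, 0, 0, 0, 0.02]
    - [0.035, -0.003, 0, 0, 0, 0, 0.02]
    - [0.03, -0.002, 0, 0, 0, 0, 0.02]
    - [0.0185, 0, 0, 0, 0, -2.2, 0.02]
    - [0, 0, 0, 0, 0, -2, 0.02]
    - [0, 0, 0, 0, 0, 0, 0.02]
    - [0, 0, 0, 0, 0, 0, 0.02]

```text
time_s: 25.4
ee_pos: [0.5555, -0.097, 0.1998]
tool_rot: [[0.053, 0.999, -0.0], [0.999, -0.053, 0.0], [0.0, -0.0, -1.0]]
ft_force: [0.3, -1.0, -1.9]
finger_gap: 0.03
finger_force: 30.0
```

```bash
python3 go.py .5547 -.0965 .119 87; python3 - <<'E'
from h import *
capture('side');capture('top')
for c in('top','side'):
  for n in ('slide_pack','riser'): print(c,n,[(d['centre'],d['score']) for d in find_in(c,n)])
E
```

```text
t 25.4 pos [ 0.5555 -0.097   0.1998] yaw 86.9 tilt 0.03 gap 0.0300 ff 30.0 ft [ 0.2531 -0.9881 -1.8821]
shift mm [ 0.426  -0.7438 80.836 ] wz -0.056885041956888927
top slide_pack [([0.5464, -0.1444, 0.2196], 0.69)]
top riser []
side slide_pack []
side riser [([0.5549, -0.1101, 0.11], 0.68), ([0.6248, -0.4572, 0.0076], 0.43)]
```

arm_command:
  increments:
    - [0, 0, 0.02, 0, 0, 0, 0.02]
    - [0, 0, 0.03, 0, 0, 0, 0.02]
    - [0, 0, 0.02, 0, 0, 0, 0.02]
    - [0, 0, 0.009, 0, 0, 0, 0.02]
    - [0, 0, 0, 0, 0, 0, 0.02]
    - [0, 0, 0, 0, 0, 0, 0.02]

```text
time_s: 26.3
ee_pos: [0.5564, -0.0975, 0.1218]
tool_rot: [[0.053, 0.999, 0.001], [0.999, -0.053, -0.0], [-0.0, 0.001, -1.0]]
ft_force: [0.7, 0.0, -0.9]
finger_gap: 0.0297
finger_force: 30.0
```

arm_command:
  increments:
    - [0, 0, 0.0015, 0, 0, 0, 0.02]
    - [0, 0, 0, 0, 0, 0, 0.02]
    - [0, 0, 0, 0, 0, 0, 0.02]

```text
time_s: 26.6
ee_pos: [0.5562, -0.0973, 0.1202]
tool_rot: [[0.053, 0.999, 0.001], [0.999, -0.053, -0.0], [-0.0, 0.001, -1.0]]
ft_force: [0.0, 0.3, -1.1]
finger_gap: 0.0297
finger_force: 30.0
```

arm_command:
  increments:
    - [0, -0.001, 0.0015, 0, 0, 0, 0.02]
    - [0, 0, 0.001, 0, 0, 0, 0.02]
    - [0, 0, 0, 0, 0, 0, 0.02]
    - [0, 0, 0, 0, 0, 0, 0.02]

```text
time_s: 27.0
ee_pos: [0.5547, -0.0972, 0.117]
tool_rot: [[0.052, 0.999, -0.0], [0.999, -0.052, 0.0], [0.0, -0.0, -1.0]]
ft_force: [1.2, -0.5, -1.8]
finger_gap: 0.0295
finger_force: 30.0
```

arm_command:
  increments:
    - [0, 0, 0.001, 0, 0, 0, 0.02]
    - [0, 0, 0, 0, 0, 0, 0.02]
    - [0, 0, 0, 0, 0, 0, 0.02]

```text
time_s: 27.3
ee_pos: [0.5549, -0.0973, 0.1162]
tool_rot: [[0.053, 0.999, 0.0], [0.999, -0.053, -0.0], [-0.0, 0.0, -1.0]]
ft_force: [0.0, 0.4, -0.2]
finger_gap: 0.0298
finger_force: 30.0
```

arm_command:
  increments:
    - [0, 0, 0.001, 0, 0, 0, 0.02]
    - [0, 0, 0, 0, 0, 0, 0.02]
    - [0, 0, 0, 0, 0, 0, 0.02]

```text
time_s: 27.6
ee_pos: [0.555, -0.0973, 0.1162]
tool_rot: [[0.052, 0.999, 0.0], [0.999, -0.052, -0.0], [-0.0, 0.0, -1.0]]
ft_force: [-3.3, 0.3, 10.5]
finger_gap: 0.0292
finger_force: 30.0
```

arm_command:
  increments:
    - [0, 0, 0, 0, 0, 0, 0.042]
    - [0, 0, 0, 0, 0, 0, 0.042]
    - [0, 0, 0, 0, 0, 0, 0.042]
    - [0, 0, -0.015, 0, 0, 0, 0.042]
    - [0, 0, -0.03, 0, 0, 0, 0.042]
    - [0, 0, -0.05, 0, 0, 0, 0.042]
    - [0, 0, -0.03, 0, 0, 0, 0.042]
    - [0, 0, 0, 0, 0, 0, 0.07]

```text
time_s: 28.4
ee_pos: [0.5574, -0.0977, 0.2447]
tool_rot: [[0.052, 0.999, 0.008], [0.999, -0.052, -0.001], [-0.001, 0.008, -1.0]]
ft_force: [0.8, -0.1, 0.1]
finger_gap: 0.0479
finger_force: 0.0
```

arm_command:
  increments:
    - [0.03, 0, 0, 0, 0, 0, 0.07]
    - [0.05, 0, 0, 0, 0, 0, 0.07]
    - [0.05, 0, 0, 0, 0, 0, 0.07]
    - [0.04, 0, 0, 0, 0, 0, 0.07]
    - [0, 0, 0, 0, 0, 0, 0.07]
    - [0, 0, 0, 0, 0, 0, 0.07]

```text
time_s: 29.0
ee_pos: [0.5632, 0.073, 0.239]
tool_rot: [[0.05, 0.999, -0.001], [0.999, -0.05, -0.001], [-0.001, -0.001, -1.0]]
ft_force: [-0.3, -0.4, -0.4]
finger_gap: 0.0701
finger_force: 0.0
```

```bash
python3 go.py .4367 .176 .22 85; python3 - <<'E'
from h import *
b=capture('side');a=capture('top')
im=np.hstack([cv2.resize(b[160:240,180:260],(400,400),interpolation=2),cv2.resize(a[120:200,235:315],(400,400),interpolation=2)])
cv2.imwrite('pics/r1.png',im[:,:,::-1])
for c in('top','side'):
  for n in ('slide_pack','riser','stain_jar','filter_carton'): print(c,n,[(d['centre'],d['score']) for d in find_in(c,n)][:2])
E
```

```text
t 29.0 pos [0.5632 0.073  0.239 ] yaw 87.1 tilt 0.09 gap 0.0701 ff 0.0 ft [-0.2515 -0.3611 -0.3552]
shift mm [  96.4946 -131.504    19.1697] wz 2.117488727423577
top slide_pack [([0.5513, -0.1229, 0.1411], 0.59)]
top riser [([0.5426, -0.1158, 0.1109], 0.66)]
top stain_jar []
top filter_carton []
side slide_pack [([0.5602, -0.1149, 0.1389], 0.75), ([0.4575, 0.1446, 0.0027], 0.62)]
side riser [([0.5692, -0.0927, 0.1142], 0.78)]
side stain_jar [([0.4484, 0.179, 0.0928], 0.58)]
side filter_carton [([0.5527, 0.1858, 0.1264], 0.83)]
```

View pics/r1.png

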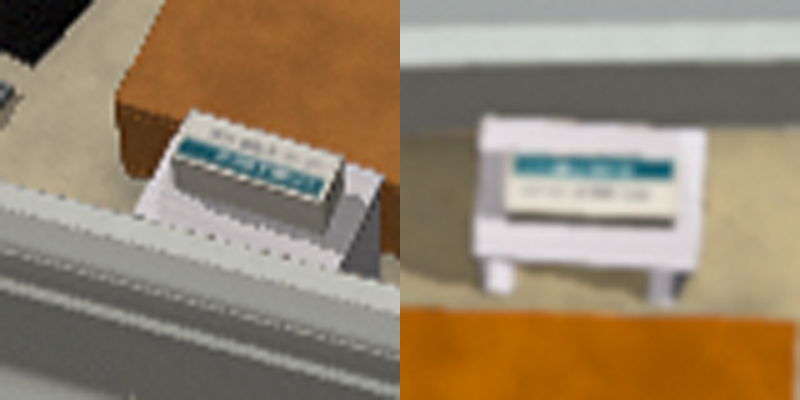

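The packet lies flat on the riser, its top at crop (590,187) inside the top plate (473–705, 115–262). Checking how well it's centred.

```bash
python3 - <<'E'
from h import *
A=lambda l:(np.array(l,float)-[400,0])/5+[235,120]-.4
for p,z in(([(505,153),(678,155),(675,223),(506,217)],.14),([(483,115),(705,130),(700,262),(473,255)],.11)):
    P=atz('top',A(p),z);print(P.mean(0),rect(P))
E
```

```text
[ 0.5504 -0.1189  0.14  ] (array([ 0.5499, -0.119 ]), array([0.082 , 0.0328]), 88.95687866210938)
[ 0.5554 -0.1195  0.11  ] (array([ 0.5545, -0.1197]), array([0.1105, 0.0702]), 85.94078063964844)
```

arm_command:
  increments:
    - [0.03, -0.03, 0, 0, 0, 0, 0.071]
    - [0.035, -0.04, 0, 0, 0, 2.1, 0.071]
    - [0.025, -0.04, 0.01, 0, 0, 0, 0.071]
    - [0.004, -0.018, 0.01, 0, 0, 0, 0.071]
    - [0, 0, 0, 0, 0, 0, 0.071]
    - [0, 0, 0, 0, 0, 0, 0.071]

```text
time_s: 30.1
ee_pos: [0.4449, 0.173, 0.2205]
tool_rot: [[0.088, 0.996, 0.001], [0.996, -0.088, 0.0], [0.0, 0.001, -1.0]]
ft_force: [-0.6, 0.2, 0.1]
finger_gap: 0.071
finger_force: 0.0
```

```bash
python3 go.py .4367 .176 .056 85
```

```text
t 30.1 pos [0.4449 0.173  0.2205] yaw 84.9 tilt 0.06 gap 0.0710 ff 0.0 ft [-0.6166  0.1654  0.0688]
shift mm [  2.2096  -8.5529 164.5225] wz -0.06278353327060415
```

arm_command:
  increments:
    - [0.002, -0.0085, 0.03, 0, 0, 0, 0.071]
    - [0, 0, 0.03, 0, 0, 0, 0.071]
    - [0, 0, 0, 0, 0, 0, 0.071]
    - [0, 0, 0, 0, 0, 0, 0.071]

```text
time_s: 30.5
ee_pos: [0.4372, 0.1754, 0.1607]
tool_rot: [[0.09, 0.996, -0.0], [0.996, -0.09, -0.0], [-0.0, -0.0, -1.0]]
ft_force: [-0.6, -0.3, 0.7]
finger_gap: 0.0711
finger_force: 0.0
```

```bash
python3 go.py .4367 .176 .056 85
```

```text
t 30.5 pos [0.4372 0.1754 0.1607] yaw 84.8 tilt 0.01 gap 0.0711 ff 0.0 ft [-0.6299 -0.2705  0.7099]
shift mm [  0.6034  -0.5298 104.6503] wz -0.16638543681942508
```

arm_command:
  increments:
    - [0, -0.0005, 0.025, 0, 0, 0, 0.071]
    - [0, 0, 0.03, 0, 0, 0, 0.071]
    - [0, 0, 0.025, 0, 0, 0, 0.071]
    - [0, 0, 0.015, 0, 0, 0, 0.071]
    - [0, 0, 0.01, 0, 0, 0, 0.071]
    - [0, 0, 0, 0, 0, 0, 0.071]
    - [0, 0, 0, 0, 0, 0, 0.071]

```text
time_s: 31.2
ee_pos: [0.4367, 0.176, 0.0561]
tool_rot: [[0.089, 0.996, 0.001], [0.996, -0.089, 0.001], [0.001, 0.001, -1.0]]
ft_force: [0.1, 0.7, 0.0]
finger_gap: 0.0712
finger_force: 0.0
```

arm_command:
  increments:
    - [0, 0, 0, 0, 0, 0, 0.05]
    - [0, 0, 0, 0, 0, 0, 0.05]
    - [0, 0, 0, 0, 0, 0, 0.05]
    - [0, 0, 0, 0, 0, 0, 0.05]
    - [0, 0, 0, 0, 0, 0, 0.05]

```text
time_s: 31.7
ee_pos: [0.4365, 0.1761, 0.0561]
tool_rot: [[0.089, 0.996, 0.002], [0.996, -0.089, 0.001], [0.001, 0.002, -1.0]]
ft_force: [-0.1, -0.2, 7.1]
finger_gap: 0.0624
finger_force: 29.7
```

arm_command:
  increments:
    - [0, 0, -0.015, 0, 0, 0, 0.05]
    - [0, 0, -0.03, 0, 0, 0, 0.05]
    - [0, 0, -0.035, 0, 0, 0, 0.05]
    - [0, 0, -0.035, 0, 0, 0, 0.05]
    - [0, 0, -0.03, 0, 0, 0, 0.05]
    - [0, 0, -0.02, 0, 0, 0, 0.05]
    - [0, 0, 0, 0, 0, 0, 0.05]

```text
time_s: 32.4
ee_pos: [0.4369, 0.1763, 0.2227]
tool_rot: [[0.089, 0.996, 0.005], [0.996, -0.089, 0.002], [0.002, 0.004, -1.0]]
ft_force: [1.5, -1.0, -2.7]
finger_gap: 0.0619
finger_force: 29.7
```

```bash
python3 go.py .482 -.4379 .221 85
```

```text
t 32.4 pos [0.4369 0.1763 0.2227] yaw 84.9 tilt 0.29 gap 0.0619 ff 29.7 ft [ 1.4766 -0.9839 -2.7076]
shift mm [-607.7824   99.6127    0.7934] wz -0.1077023726172257
```

arm_command:
  increments:
    - [-0.012, 0.006, 0, 0, 0, 0, 0.05]
    - [-0.025, 0.006, 0, 0, 0, 0, 0.05]
    - [-0.035, 0.006, 0, 0, 0, 0, 0.05]
    - [-0.042, 0.006, 0, 0, 0, 0, 0.05]
    - [-0.042, 0.006, 0, 0, 0, 0, 0.05]
    - [-0.042, 0.006, 0, 0, 0, 0, 0.05]
    - [-0.042, 0.006, 0, 0, 0, 0, 0.05]
    - [-0.042, 0.006, 0, 0, 0, 0, 0.05]
    - [-0.042, 0.006, 0, 0, 0, 0, 0.05]
    - [-0.042, 0.006, 0, 0, 0, 0, 0.05]
    - [-0.042, 0.006, 0, 0, 0, 0, 0.05]
    - [-0.042, 0.006, 0, 0, 0, 0, 0.05]

```text
time_s: 33.6
ee_pos: [0.4654, -0.2809, 0.2179]
tool_rot: [[0.089, 0.996, -0.003], [0.996, -0.089, 0.001], [0.001, -0.003, -1.0]]
ft_force: [0.8, 0.6, -2.4]
finger_gap: 0.0623
finger_force: 29.7
```

arm_command:
  increments:
    - [-0.042, 0.008, 0, 0, 0, 0, 0.05]
    - [-0.04, 0.008, 0, 0, 0, 0, 0.05]
    - [-0.035, 0.006, 0, 0, 0, 0, 0.05]
    - [-0.025, 0.005, 0, 0, 0, 0, 0.05]
    - [-0.015, 0, 0, 0, 0, 0, 0.05]
    - [0, 0, 0, 0, 0, 0, 0.05]
    - [0, 0, 0, 0, 0, 0, 0.05]

```text
time_s: 34.3
ee_pos: [0.4792, -0.4368, 0.2188]
tool_rot: [[0.09, 0.996, -0.002], [0.996, -0.09, 0.002], [0.002, -0.002, -1.0]]
ft_force: [-0.6, 0.1, -2.9]
finger_gap: 0.0622
finger_force: 29.7
```

```bash
python3 go.py .482 -.4379 .0605 85
```

```text
t 34.3 pos [ 0.4792 -0.4368  0.2188] yaw 84.9 tilt 0.14 gap 0.0622 ff 29.7 ft [-0.5767  0.0886 -2.8971]
shift mm [ -1.1131   3.2119 158.2965] wz -0.13723656032085785
```

arm_command:
  increments:
    - [-0.001, 0.003, 0.03, 0, 0, 0, 0.05]
    - [0, 0, 0.04, 0, 0, 0, 0.05]
    - [0, 0, 0.035, 0, 0, 0, 0.05]
    - [0, 0, 0.025, 0, 0, 0, 0.05]
    - [0, 0, 0.015, 0, 0, 0, 0.05]
    - [0, 0, 0.008, 0, 0, 0, 0.05]
    - [0, 0, 0.005, 0, 0, 0, 0.05]
    - [0, 0, 0, 0, 0, 0, 0.05]
    - [0, 0, 0, 0, 0, 0, 0.05]

```text
time_s: 35.2
ee_pos: [0.4836, -0.4394, 0.0632]
tool_rot: [[0.089, 0.996, 0.001], [0.996, -0.089, -0.001], [-0.001, 0.001, -1.0]]
ft_force: [0.4, 0.5, -3.1]
finger_gap: 0.0621
finger_force: 29.7
```

```bash
python3 go.py .482 -.4379 .0573 85
```

```text
t 35.2 pos [ 0.4836 -0.4394  0.0632] yaw 84.9 tilt 0.10 gap 0.0621 ff 29.7 ft [ 0.3709  0.4819 -3.103 ]
shift mm [ 1.3416 -1.6965  5.9244] wz -0.10513275017879664
```

arm_command:
  increments:
    - [0.001, -0.001, 0.003, 0, 0, 0, 0.05]
    - [0, 0, 0.002, 0, 0, 0, 0.05]
    - [0, 0, 0, 0, 0, 0, 0.05]
    - [0, 0, 0, 0, 0, 0, 0.05]

```text
time_s: 35.6
ee_pos: [0.4829, -0.4384, 0.0597]
tool_rot: [[0.089, 0.996, 0.002], [0.996, -0.089, -0.001], [-0.001, 0.002, -1.0]]
ft_force: [-2.9, 3.8, 15.3]
finger_gap: 0.0623
finger_force: 29.7
```

arm_command:
  increments:
    - [0, 0, 0.001, 0, 0, 0, 0.05]
    - [0, 0, 0, 0, 0, 0, 0.05]
    - [0, 0, 0, 0, 0, 0, 0.05]

```text
time_s: 35.9
ee_pos: [0.4829, -0.4383, 0.0595]
tool_rot: [[0.089, 0.996, 0.002], [0.996, -0.089, -0.001], [-0.001, 0.002, -1.0]]
ft_force: [-4.6, 6.4, 23.0]
finger_gap: 0.0623
finger_force: 29.8
```

It touched down 2.5 mm too high, with a sideways push, so the jar's right edge is on the tray rim. I'll back off and shift inward a little.

arm_command:
  increments:
    - [0, 0, -0.006, 0, 0, 0, 0.05]
    - [0.003, -0.001, 0, 0, 0, 0, 0.05]
    - [0, 0, 0.003, 0, 0, 0, 0.05]
    - [0, 0, 0.002, 0, 0, 0, 0.05]
    - [0, 0, 0, 0, 0, 0, 0.05]
    - [0, 0, 0, 0, 0, 0, 0.05]

```text
time_s: 36.5
ee_pos: [0.4824, -0.4353, 0.0571]
tool_rot: [[0.089, 0.996, 0.002], [0.996, -0.089, -0.001], [-0.001, 0.002, -1.0]]
ft_force: [5.4, -1.3, 0.5]
finger_gap: 0.0618
finger_force: 29.8
```

arm_command:
  increments:
    - [0, 0, 0.0015, 0, 0, 0, 0.05]
    - [0, 0, 0, 0, 0, 0, 0.05]
    - [0, 0, 0, 0, 0, 0, 0.05]

```text
time_s: 36.8
ee_pos: [0.4824, -0.4352, 0.0569]
tool_rot: [[0.089, 0.996, 0.002], [0.996, -0.089, -0.001], [-0.001, 0.002, -1.0]]
ft_force: [1.6, 2.2, 12.4]
finger_gap: 0.0625
finger_force: 29.8
```

arm_command:
  increments:
    - [0, 0, -0.001, 0, 0, 0, 0.075]
    - [0, 0, 0, 0, 0, 0, 0.075]
    - [0, 0, 0, 0, 0, 0, 0.075]
    - [0, 0, -0.02, 0, 0, 0, 0.075]
    - [0, 0, -0.04, 0, 0, 0, 0.075]
    - [0, 0, -0.05, 0, 0, 0, 0.075]
    - [0, 0, -0.05, 0, 0, 0, 0.075]
    - [0, 0, 0, 0, 0, 0, 0.075]

```text
time_s: 37.6
ee_pos: [0.4839, -0.4373, 0.2238]
tool_rot: [[0.089, 0.996, 0.008], [0.996, -0.089, -0.007], [-0.006, 0.008, -1.0]]
ft_force: [0.6, -0.4, -0.1]
finger_gap: 0.0751
finger_force: 0.0
```

```bash
python3 go.py .5365 .1856 .235 88
```

```text
t 37.6 pos [ 0.4839 -0.4373  0.2238] yaw 84.9 tilt 0.60 gap 0.0751 ff 0.0 ft [ 0.5654 -0.4275 -0.1262]
shift mm [625.0023  -2.9771 -15.2423] wz -3.110738021149814
```

arm_command:
  increments:
    - [0.03, 0, -0.01, 0, 0, 0, 0.074]
    - [0.05, 0, -0.005, 0, 0, 0, 0.074]
    - [0.05, 0, 0, 0, 0, 0, 0.074]
    - [0.05, 0, 0, 0, 0, 0, 0.074]
    - [0.05, 0, 0, 0, 0, 0, 0.074]
    - [0.05, 0, 0, 0, 0, 0, 0.074]
    - [0.05, 0, 0, 0, 0, 0, 0.074]
    - [0.05, 0, 0, 0, 0, 0, 0.074]
    - [0.05, 0, 0, 0, 0, 0, 0.074]
    - [0.05, 0, 0, 0, 0, 0, 0.074]
    - [0.05, 0, 0, 0, 0, 0, 0.074]
    - [0.045, 0, 0, 0, 0, 0, 0.074]

```text
time_s: 38.8
ee_pos: [0.5318, 0.1399, 0.2308]
tool_rot: [[0.089, 0.996, -0.001], [0.996, -0.089, -0.0], [-0.0, -0.001, -1.0]]
ft_force: [0.7, -0.5, 0.8]
finger_gap: 0.0738
finger_force: 0.0
```

arm_command:
  increments:
    - [0.035, 0, 0, 0, 0, 0, 0.074]
    - [0.015, -0.003, 0, 0, 0, -3.1, 0.074]
    - [0, 0, 0, 0, 0, 0, 0.074]
    - [0, 0, 0, 0, 0, 0, 0.074]
    - [0, 0, 0, 0, 0, 0, 0.074]

```text
time_s: 39.3
ee_pos: [0.5338, 0.1863, 0.2314]
tool_rot: [[0.037, 0.999, -0.0], [0.999, -0.037, -0.001], [-0.001, -0.0, -1.0]]
ft_force: [0.3, 0.3, 0.6]
finger_gap: 0.0738
finger_force: 0.0
```

```bash
python3 go.py .5365 .1856 .0785 88
```

```text
t 39.3 pos [0.5338 0.1863 0.2314] yaw 87.9 tilt 0.04 gap 0.0738 ff 0.0 ft [0.2955 0.2672 0.5883]
shift mm [ -0.4587   2.7526 152.8747] wz -0.09229717520157976
```

arm_command:
  increments:
    - [-0.0005, 0.0027, 0.04, 0, 0, 0, 0.074]
    - [0, 0, 0.03, 0, 0, 0, 0.074]
    - [0, 0, 0.025, 0, 0, 0, 0.074]
    - [0, 0, 0.025, 0, 0, 0, 0.074]
    - [0, 0, 0.02, 0, 0, 0, 0.074]
    - [0, 0, 0.0125, 0, 0, 0, 0.074]
    - [0, 0, 0, 0, 0, 0, 0.074]
    - [0, 0, 0, 0, 0, 0, 0.074]

```text
time_s: 40.1
ee_pos: [0.5371, 0.1867, 0.0796]
tool_rot: [[0.036, 0.999, 0.0], [0.999, -0.036, 0.0], [0.0, 0.0, -1.0]]
ft_force: [0.6, 0.0, 0.2]
finger_gap: 0.074
finger_force: 0.0
```

arm_command:
  increments:
    - [0, 0, 0, 0, 0, 0, 0.05]
    - [0, 0, 0, 0, 0, 0, 0.05]
    - [0, 0, 0, 0, 0, 0, 0.05]
    - [0, 0, 0, 0, 0, 0, 0.05]
    - [0, 0, 0, 0, 0, 0, 0.05]

```text
time_s: 40.6
ee_pos: [0.5374, 0.1874, 0.0801]
tool_rot: [[0.035, 0.999, 0.002], [0.999, -0.035, 0.0], [0.0, 0.002, -1.0]]
ft_force: [-1.2, -2.1, 6.8]
finger_gap: 0.0605
finger_force: 29.6
```

arm_command:
  increments:
    - [0, 0, -0.015, 0, 0, 0, 0.05]
    - [0, 0, -0.03, 0, 0, 0, 0.05]
    - [0, 0, -0.03, 0, 0, 0, 0.05]
    - [0, 0, -0.03, 0, 0, 0, 0.05]
    - [0, 0, -0.03, 0, 0, 0, 0.05]
    - [0, 0, -0.035, 0, 0, 0, 0.05]
    - [0, 0, -0.02, 0, 0, 0, 0.05]
    - [0, 0, 0, 0, 0, 0, 0.05]

```text
time_s: 41.4
ee_pos: [0.5381, 0.1878, 0.273]
tool_rot: [[0.035, 0.999, 0.006], [0.999, -0.035, 0.002], [0.002, 0.006, -1.0]]
ft_force: [-0.2, -0.0, -1.4]
finger_gap: 0.0607
finger_force: 29.6
```

```bash
python3 go.py .4939 -.3448 .26 88
```

```text
t 41.4 pos [0.5381 0.1878 0.273 ] yaw 88.0 tilt 0.34 gap 0.0607 ff 29.6 ft [-0.1968 -0.0227 -1.406 ]
shift mm [-533.8445  -25.5999   11.6771] wz -0.0024562744175540274
```

arm_command:
  increments:
    - [-0.012, -0.002, 0, 0, 0, 0, 0.05]
    - [-0.025, -0.002, 0, 0, 0, 0, 0.05]
    - [-0.035, -0.002, 0, 0, 0, 0, 0.05]
    - [-0.042, -0.002, 0, 0, 0, 0, 0.05]
    - [-0.042, -0.002, 0, 0, 0, 0, 0.05]
    - [-0.042, -0.002, 0, 0, 0, 0, 0.05]
    - [-0.042, -0.002, 0, 0, 0, 0, 0.05]
    - [-0.042, -0.002, 0, 0, 0, 0, 0.05]
    - [-0.042, -0.002, 0, 0, 0, 0, 0.05]
    - [-0.042, -0.002, 0, 0, 0, 0, 0.05]
    - [-0.042, -0.002, 0, 0, 0, 0, 0.05]
    - [-0.042, -0.002, 0, 0, 0, 0, 0.05]

```text
time_s: 42.6
ee_pos: [0.4947, -0.2633, 0.2671]
tool_rot: [[0.035, 0.999, -0.003], [0.999, -0.035, 0.002], [0.001, -0.003, -1.0]]
ft_force: [1.1, 0.4, -2.2]
finger_gap: 0.0604
finger_force: 29.6
```

arm_command:
  increments:
    - [-0.035, 0, 0, 0, 0, 0, 0.05]
    - [-0.027, 0, 0, 0, 0, 0, 0.05]
    - [-0.02, 0, 0, 0, 0, 0, 0.05]
    - [0, 0, 0, 0, 0, 0, 0.05]
    - [0, 0, 0, 0, 0, 0, 0.05]
    - [0, 0, 0, 0, 0, 0, 0.05]

```text
time_s: 43.2
ee_pos: [0.4938, -0.3424, 0.2686]
tool_rot: [[0.034, 0.999, -0.001], [0.999, -0.034, 0.001], [0.001, -0.001, -1.0]]
ft_force: [0.3, 0.2, -1.9]
finger_gap: 0.0602
finger_force: 29.6
```

```bash
python3 go.py .4939 -.3432 .085 88; python3 - <<'E'
from h import *
capture('side');capture('top')
for c in('top','side'):
  for n in ('stain_jar',): print(c,n,[(d['centre'],d['score']) for d in find_in(c,n)][:2])
E
```

```text
t 43.2 pos [ 0.4938 -0.3424  0.2686] yaw 88.0 tilt 0.08 gap 0.0602 ff 29.6 ft [ 0.336   0.201  -1.9326]
shift mm [ -0.9307   0.3244 183.587 ] wz 0.030601615606428823
top stain_jar []
side stain_jar [([0.4934, -0.4201, 0.0912], 0.93)]
```

arm_command:
  increments:
    - [-0.001, 0, 0.03, 0, 0, 0, 0.05]
    - [0, 0, 0.04, 0, 0, 0, 0.05]
    - [0, 0, 0.04, 0, 0, 0, 0.05]
    - [0, 0, 0.035, 0, 0, 0, 0.05]
    - [0, 0, 0.02, 0, 0, 0, 0.05]
    - [0, 0, 0.01, 0, 0, 0, 0.05]
    - [0, 0, 0.008, 0, 0, 0, 0.05]
    - [0, 0, 0, 0, 0, 0, 0.05]
    - [0, 0, 0, 0, 0, 0, 0.05]

```text
time_s: 44.3
ee_pos: [0.4947, -0.345, 0.0871]
tool_rot: [[0.035, 0.999, 0.001], [0.999, -0.035, -0.001], [-0.001, 0.001, -1.0]]
ft_force: [-0.6, -0.3, -2.0]
finger_gap: 0.0606
finger_force: 29.6
```

arm_command:
  increments:
    - [0, 0, 0.002, 0, 0, 0, 0.05]
    - [0, 0, 0, 0, 0, 0, 0.05]
    - [0, 0, 0, 0, 0, 0, 0.05]

```text
time_s: 44.6
ee_pos: [0.4942, -0.3448, 0.0846]
tool_rot: [[0.035, 0.999, 0.001], [0.999, -0.035, -0.0], [-0.0, 0.001, -1.0]]
ft_force: [0.5, -0.2, -1.6]
finger_gap: 0.0606
finger_force: 29.6
```

arm_command:
  increments:
    - [0, 0, 0.0015, 0, 0, 0, 0.05]
    - [0, 0, 0.001, 0, 0, 0, 0.05]
    - [0, 0, 0, 0, 0, 0, 0.05]
    - [0, 0, 0, 0, 0, 0, 0.05]

```text
time_s: 45.0
ee_pos: [0.4941, -0.3446, 0.0815]
tool_rot: [[0.035, 0.999, 0.0], [0.999, -0.035, 0.0], [0.0, 0.0, -1.0]]
ft_force: [0.9, 0.1, -3.6]
finger_gap: 0.0604
finger_force: 29.6
```

arm_command:
  increments:
    - [0, 0, 0.001, 0, 0, 0, 0.05]
    - [0, 0, 0, 0, 0, 0, 0.05]
    - [0, 0, 0, 0, 0, 0, 0.05]

```text
time_s: 45.3
ee_pos: [0.4942, -0.3448, 0.0812]
tool_rot: [[0.035, 0.999, 0.0], [0.999, -0.035, -0.0], [-0.0, 0.0, -1.0]]
ft_force: [-1.1, 0.1, 5.5]
finger_gap: 0.0602
finger_force: 29.6
```

On the floor of the tray. Release, lift and move aside.

arm_command:
  increments:
    - [0, 0, 0, 0, 0, 0, 0.075]
    - [0, 0, 0, 0, 0, 0, 0.075]
    - [0, 0, 0, 0, 0, 0, 0.075]
    - [0, 0, -0.02, 0, 0, 0, 0.075]
    - [0, 0, -0.04, 0, 0, 0, 0.075]
    - [0, 0, -0.045, 0, 0, 0, 0.075]
    - [0, 0, -0.045, 0, 0, 0, 0.075]
    - [0, -0.03, 0, 0, 0, 0, 0.075]
    - [0.03, -0.045, 0, 0, 0, 0, 0.075]
    - [0.045, -0.045, 0, 0, 0, 0, 0.075]
    - [0.045, -0.03, 0, 0, 0, 0, 0.075]

```text
time_s: 46.4
ee_pos: [0.361, -0.2345, 0.2302]
tool_rot: [[0.037, 0.999, -0.0], [0.999, -0.037, 0.0], [0.0, -0.0, -1.0]]
ft_force: [0.3, 0.4, 0.6]
finger_gap: 0.0752
finger_force: 0.0
```

arm_command:
  increments:
    - [0.045, 0, 0, 0, 0, 0, 0.075]
    - [0.045, 0, 0, 0, 0, 0, 0.075]
    - [0.045, 0, 0, 0, 0, 0, 0.075]
    - [0.045, 0, 0, 0, 0, 0, 0.075]
    - [0.045, 0, 0, 0, 0, 0, 0.075]
    - [0.04, 0, 0, 0, 0, 0, 0.075]
    - [0, 0, 0, 0, 0, 0, 0.075]
    - [0, 0, 0, 0, 0, 0, 0.075]

```text
time_s: 47.2
ee_pos: [0.3722, 0.0302, 0.2305]
tool_rot: [[0.032, 0.999, -0.0], [0.999, -0.032, -0.0], [-0.0, -0.0, -1.0]]
ft_force: [0.2, -0.6, 0.2]
finger_gap: 0.0749
finger_force: 0.0
```

```bash
python3 go.py; python3 - <<'E'
from h import *
b=capture('side');a=capture('top')
for c in('top','side'):
  for n in ('stain_jar','filter_carton','slide_pack','spare_cassette','drop_bottle','eye_loupe'): print(c,n,[(d['centre'],d['score']) for d in find_in(c,n)][:2])
im=np.zeros((600,800,3),np.uint8)
im[:400,:400]=cv2.resize(a[130:230,325:425],(400,400),interpolation=3)
im[:400,400:]=cv2.resize(b[130:230,60:160],(400,400),interpolation=3)
im[400:,:266]=cv2.resize(a[130:205,230:330],(266,200));im[400:,300:]=cv2.resize(a[200:280,130:330],(500,200))
cv2.imwrite('pics/f.png',im[:,:,::-1])
o=cv2.imread('pics/top0.png')[:,:,::-1].astype(int)
E
```

```text
t 47.2 pos [0.3722 0.0302 0.2305] yaw 88.2 tilt 0.02 gap 0.0749 ff 0.0 ft [ 0.1509 -0.6107  0.191 ]
top stain_jar [([0.4769, -0.4254, 0.0915], 0.67)]
top filter_carton [([0.4898, -0.3369, 0.1215], 0.62)]
top slide_pack [([0.5515, -0.1217, 0.1381], 0.89)]
top spare_cassette [([0.6164, -0.4563, 0.0117], 0.57)]
top drop_bottle []
top eye_loupe []
side stain_jar [([0.4978, -0.4267, 0.0916], 0.74)]
side filter_carton [([0.5145, -0.3357, 0.0942], 0.83)]
side slide_pack [([0.5655, -0.1141, 0.1425], 0.6)]
side spare_cassette [([0.6223, -0.4548, 0.0067], 0.52), ([0.4558, 0.1765, 0.0032], 0.25)]
side drop_bottle [([0.3622, 0.2088, 0.0528], 0.52)]
side eye_loupe [([0.497, -0.4268, 0.0922], 0.6), ([0.3624, 0.1484, 0.037], 0.54)]
```

View pics/f.png

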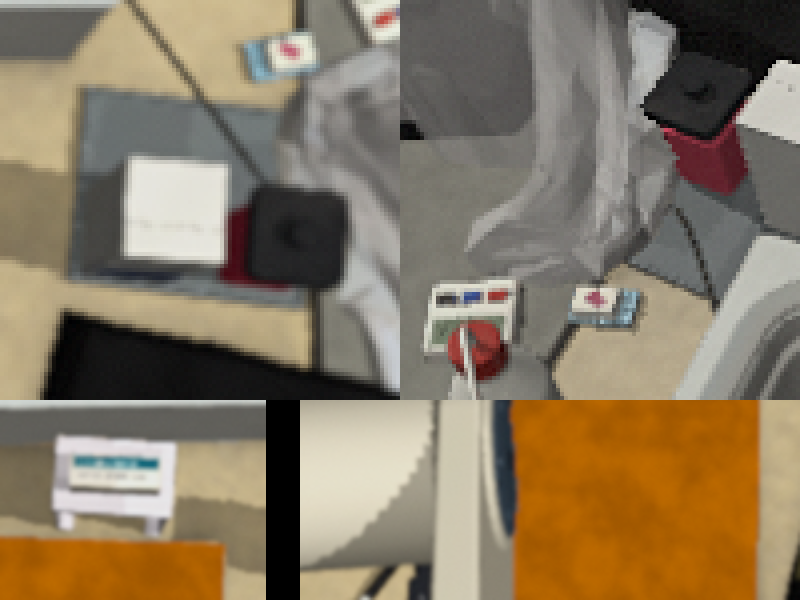

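The final picture shows the carton at crop (176,210) and the jar lid at (297,236), each within about 1 px (3 mm) of where they started. The packet is on the riser and the bystanders haven't moved, so I'm handing in.

```bash
python3 -c "
from cell import sign_off;print(sign_off())"
```

```text
the job is handed in; nothing more can be done
None
```

I handed the job in at about 47 s. The packet lies flat on the riser, about 5 mm off centre, and the carton and jar are back upright within about 3 mm of where they stood. The cassette, dropper bottle and loupe look unmoved. All this is by my own camera measurements, since the hand-in gave no verdict.

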